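# Sort brackets into the case by sample and shut the lid

### The arm

A 6-joint arm with a two-finger parallel gripper is mounted at the origin on the work surface; the furniture and walls round the work are solid. World frame = base frame: x ahead of the robot, y to its left, z up, the work surface at z = 0. Lengths are in mm, angles in rad, forces in N, time in s.
With the tool pointing down it reaches from about 350 to 775 mm from the base axis. Payload 5.5 kg.
Tool frame: the origin (TCP) lies on the centre line of the jaws, within the pads' length; the fingertips stand 19 mm ahead of it and the grasp point (between the pads) is the TCP; z points along the fingers, y is the line along which they close (so a half turn about z gives the same grasp; the last joint's range is limited). The gripper opens to 85 mm and grips with 20 to 120 N. Pads are 22 mm wide; open, the fingers measure 114 mm over their backs; the gripper's body (76 mm by 85 mm) begins 54 mm behind the grasp point. The pads swing forward as they close: fully open they stand 13 mm farther back than shut.
Start: joints at [1.032, 0.313, 0.046, 1.304, 0, 1.431], TCP at [223.307, 529.909, 250.323] pointing down, gripper open.
Joint ranges: [-2.76, 2.76], [-0.86, 1.69], [-1.03, 1.26], [-2.2, 2.34], [-1.47, 1.5], [-3.14, 3.14]. Speed limits (rad/s): [2.57, 2.57, 3.14, 3.14, 3.14, 3.14].

### API

Orientations are given as a unit quaternion [x, y, z, w].
In Python, from bench import ctrl gives the robot as it stands.
- The arm moves only by the tool apply_moves, never from a script. Its argument "motion" is a list of rows, each a list of 3 entries, a list of its own where there are three numbers: the shift along the tool's x, y, z as a fraction of full scale, then the turn about the tool's z as a fraction of full scale, then the opening, from 0 (shut) to 1 (fully open). In form: [[[dx, dy, dz], twist, grip], ...]. A call has 1 to 10 rows; each row shifts and turns the commanded pose from where the row before left it, along the tool's axes as they then stand; what a row does not reach is not made up. Full scale, the value 1, is 0.05 m for a shift and 0.15 rad for a turn. A row lasts 1/10 s, in which the tool goes at most 50 mm and 8.59 degrees, less where a joint would pass 70% of its speed; a pose out of reach is approached as far as the arm can. A call with a number of a shift or a turn outside -1 to 1 is refused whole. A call with a gripper value outside its range is refused whole. The fingers move at their own pace and stop on an object; the grip force is fixed at half the most. Time passes only in rows, so rows that do not move let the fingers close. It gives the time, the measured TCP pose, the force, the opening and the grip force at its end, in the units of the state.
- ctrl.get_obs(): the state, without advancing time (a new reading comes with each control period).
- ctrl.grab_frame(name): name is "side" or "top" or "wrist"; returns a dict with "color" (420x560x3 uint8, blue, green, red), "camera_matrix" (3x3 intrinsics, pixels), "cam_to_world" (4x4, takes a point from camera to world coordinates); the wrist camera has in their place "tool_from_camera" (4x4, takes a point from camera to tool coordinates, whose origin is the TCP and whose axes are the flange's). Camera axes: x right, y down, z forward; pixel columns grow to the right and rows downward; lengths in mm; the calibration is good to about 2 mm. A picture is of the moment at which its call begins: read the wrist's pose just before it. There is no depth.
- ctrl.job_done(): hands the job in; it is judged then, once.
The state is a dict: "t": time; "qpos": joint angles; "dq": joint speeds; "effort": joint torques, N m; "ee_pos": TCP position; "tool_rot": TCP orientation; "force": force on the tool from outside, world axes, zero at the start; "ft_torque": the same for the moment, N m; "finger_gap": finger opening in mm; "finger_force": force on a finger pad.
Only numpy, scipy, OpenCV 4.12 (cv2) and the standard library are available. Lean on these libraries where they do the work, as an engineer would, in place of code of your own. Each camera call takes 0.05 s, during which the arm holds its last target. There are 200 camera calls.

### The job

Two of the compartments of the open case have a sample bracket on a tag lying in front of them: put every loose bracket of the same shape as a sample into the compartment behind that sample, lying so that the lid can shut. Leave the brackets of the shape without a sample where they lie on the bench, and do not disturb the samples, the white block and the black brush. When all are in, lower the lid, without slamming it, until it is fully shut.

Things in the scene. Friction and masses are not known exactly. Their poses are not given: they have to be found in the camera images.
- case: Low plywood case, fixed to the bench, 112 (its x) x 284 (its y) x 52 mm high, open on top; walls, floor and two dividers 6 mm thick (dividers 7 mm below the rim). Origin: centre of its underside. Three compartments in a row along its y, centred at y = -92.7, 0, +92.7 mm, each 100 (x) x 86.7 (y) mm inside, 46 mm deep. +x points away from the robot, to the hinged side.
- lid (a joint): Angle of the case's plywood lid (112 x 284 x 8 mm, hinged at the far, +x, edge of the case): 0 fully shut, 1.57 upright; it starts at about 2, leaning away from the robot (stop 2.3). The hinge is stiff (0.16 N m) and holds the lid where it is left. It can be pulled over from behind, then pressed down near its free edge.
- lid_handle (a point): Outer end of the black knob on the lid's outer face, 82 mm from the hinge line, in the middle of the lid's length, standing 35 mm off the face.
- lid_hinge (a point): Middle of the lid's hinge line, at the far top edge of the case; the lid reaches 112 mm from it.
- rubbing_block: White rubbing block, 36x92x26 mm, a bystander; origin in the middle of its underside.
- bench_brush: Black bristle brush, 46x105x34 mm, a bystander; origin in the middle of its underside.
- sample_ell: Sample bracket (L: one foot), screwed to a light wooden tag 58x84x5 mm that lies on the bench in front (-x) of one compartment; leave it in place. Which compartment varies; two of the three samples are present (the third reads None). Origin: middle of the tag's underside; axes parallel to the case's. The centre of its compartment lies 86 mm from it along +x.
- sample_u: Sample bracket (U: two feet to the same side), screwed to a light wooden tag 58x84x5 mm that lies on the bench in front (-x) of one compartment; leave it in place. Which compartment varies; two of the three samples are present (the third reads None). Origin: middle of the tag's underside; axes parallel to the case's. The centre of its compartment lies 86 mm from it along +x.
- sample_zed: Sample bracket (Z: two feet to opposite sides), screwed to a light wooden tag 58x84x5 mm that lies on the bench in front (-x) of one compartment; leave it in place. Which compartment varies; two of the three samples are present (the third reads None). Origin: middle of the tag's underside; axes parallel to the case's. The centre of its compartment lies 86 mm from it along +x.
- ell_1_mid (a point): Loose aluminium bracket, L-shaped: one foot, at the bar's +x end, pointing to +y. A straight bar 76 (x) x 20 (y) x 12 mm thick with feet 20 mm wide that stand out 18 mm; 90 g. This point is the middle of the bar, half-way up (6 mm over what it lies on); x along the bar, z up. It can be gripped across the middle of the bar (20 mm). Absent in some runs (None).
- ell_2_mid (a point): Loose aluminium bracket, L-shaped: one foot, at the bar's +x end, pointing to +y. A straight bar 76 (x) x 20 (y) x 12 mm thick with feet 20 mm wide that stand out 18 mm; 90 g. This point is the middle of the bar, half-way up (6 mm over what it lies on); x along the bar, z up. It can be gripped across the middle of the bar (20 mm). Absent in some runs (None).
- ell_3_mid (a point): Loose aluminium bracket, L-shaped: one foot, at the bar's +x end, pointing to +y. A straight bar 76 (x) x 20 (y) x 12 mm thick with feet 20 mm wide that stand out 18 mm; 90 g. This point is the middle of the bar, half-way up (6 mm over what it lies on); x along the bar, z up. It can be gripped across the middle of the bar (20 mm). Absent in some runs (None).
- u_1_mid (a point): Loose aluminium bracket, U-shaped: two feet, at both ends of the bar, both pointing to +y. A straight bar 76 (x) x 20 (y) x 12 mm thick with feet 20 mm wide that stand out 18 mm; 90 g. This point is the middle of the bar, half-way up (6 mm over what it lies on); x along the bar, z up. It can be gripped across the middle of the bar (20 mm). Absent in some runs (None).
- u_2_mid (a point): Loose aluminium bracket, U-shaped: two feet, at both ends of the bar, both pointing to +y. A straight bar 76 (x) x 20 (y) x 12 mm thick with feet 20 mm wide that stand out 18 mm; 90 g. This point is the middle of the bar, half-way up (6 mm over what it lies on); x along the bar, z up. It can be gripped across the middle of the bar (20 mm). Absent in some runs (None).
- u_3_mid (a point): Loose aluminium bracket, U-shaped: two feet, at both ends of the bar, both pointing to +y. A straight bar 76 (x) x 20 (y) x 12 mm thick with feet 20 mm wide that stand out 18 mm; 90 g. This point is the middle of the bar, half-way up (6 mm over what it lies on); x along the bar, z up. It can be gripped across the middle of the bar (20 mm). Absent in some runs (None).
- zed_1_mid (a point): Loose aluminium bracket, Z-shaped: two feet, the one at the +x end pointing to +y, the one at the -x end pointing to -y. A straight bar 76 (x) x 20 (y) x 12 mm thick with feet 20 mm wide that stand out 18 mm; 90 g. This point is the middle of the bar, half-way up (6 mm over what it lies on); x along the bar, z up. It can be gripped across the middle of the bar (20 mm). Absent in some runs (None).
- zed_2_mid (a point): Loose aluminium bracket, Z-shaped: two feet, the one at the +x end pointing to +y, the one at the -x end pointing to -y. A straight bar 76 (x) x 20 (y) x 12 mm thick with feet 20 mm wide that stand out 18 mm; 90 g. This point is the middle of the bar, half-way up (6 mm over what it lies on); x along the bar, z up. It can be gripped across the middle of the bar (20 mm). Absent in some runs (None).
Things that resemble listed ones, but are neither listed nor needed, are in the scene too. What is shaped like the part that bears u_2_mid but purple is not meant.

How it is judged:
By the outcome, as a careful person would: the job done as asked, in the order asked, and still so for the second after the job is handed in, with the robot touching nothing.
Of sample_ell, sample_u, sample_zed only 2 to 2 are there at a start; the rules pass over those that are not, and their reading is None.
Of ell_1, ell_2, ell_3 only 2 to 3 are there at a start; the rules pass over those that are not, and their reading is None.
Of u_1, u_2, u_3 only 2 to 3 are there at a start; the rules pass over those that are not, and their reading is None.
At some moment in a run one of ell_1, ell_2, ell_3, u_1, u_2, u_3, zed_1, zed_2 may be knocked a few centimetres aside while the robot is not near it.
Once in a run the grip may slacken for a moment while it holds something.
It also fails if it takes over 210 s, if anything falls off the work surface, if the arm or the gripper's body presses on something with over 40 N, if the wrist force passes 120 N, or if a joint passes its speed limit or range.

## Working session

There is one attempt and no reset: what is moved stays moved. The work goes in short steps, Python scripts to look and compute and a tool call to move; the robot and the scene stay as the last step left them, time stands still between calls to the robot, and variables do not carry over. Pictures are saved under pics/ and viewed, at most 14 in all, crops included, and the job is handed in when it is done.

Besides the shell and the picture viewer there is one more tool, called after ">>>" as a command line: name --argument value ..., lists and objects as JSON in quotes. apply_moves: Moves the arm, as the interface text tells. Shift numbers are shares of 0.05 m and turn numbers shares of 0.15 rad, none past 1 either way. Its arguments: {"type":"object","properties":{"motion":{"type":"array","items":{"type":"array"}}},"required":["motion"]}

```bash
ls; mkdir -p pics
python3 - <<'E'
from bench import ctrl
import cv2, numpy as np
o=ctrl.get_obs()
print({k:np.round(v,3).tolist() for k,v in o.items()})
for n in("top","side"):
    f=ctrl.grab_frame(n); cv2.imwrite(f"pics/{n}0.png",f["color"])
    np.savez(f"{n}.npz",**f)
    print(n,np.round(f["camera_matrix"],1).tolist(),np.round(f["cam_to_world"],3).tolist())
E
```

```text
pics
{'t': 0.0, 'qpos': [1.032, 0.314, 0.045, 1.304, -0.0, 1.431], 'dq': [0.0, -0.001, 0.0, 0.001, 0.0, 0.001], 'effort': [-0.002, -48.064, 29.853, 0.02, -0.0, 0.0], 'ee_pos': [223.031, 529.435, 249.39], 'tool_rot': [0.198, 0.98, -0.001, -0.0], 'force': [-0.974, -0.062, 0.906], 'ft_torque': [-0.005, -0.013, -0.037], 'finger_force': 0.0, 'finger_gap': 85.479}
top [[509.8, 0.0, 277.5], [0.0, 509.8, 207.9], [0.0, 0.0, 1.0]] [[-0.011, -0.983, 0.181, 111.884], [-1.0, 0.011, -0.005, -67.644], [0.003, -0.181, -0.983, 1751.236], [0.0, 0.0, 0.0, 1.0]]
side [[403.5, 0.0, 284.0], [0.0, 403.5, 204.6], [0.0, 0.0, 1.0]] [[0.998, -0.03, 0.053, 336.941], [-0.061, -0.468, 0.881, -1386.792], [-0.001, -0.883, -0.469, 781.24], [0.0, 0.0, 0.0, 1.0]]
```

View pics/top0.png

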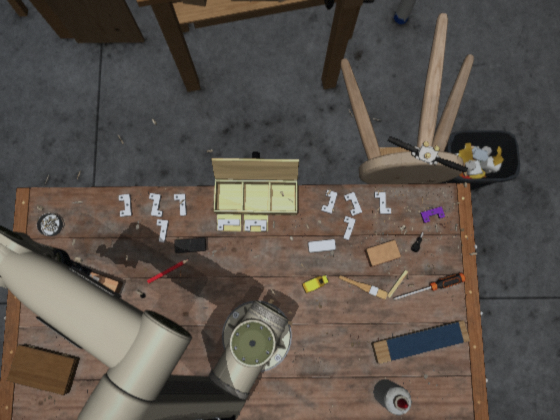

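View pics/side0.png

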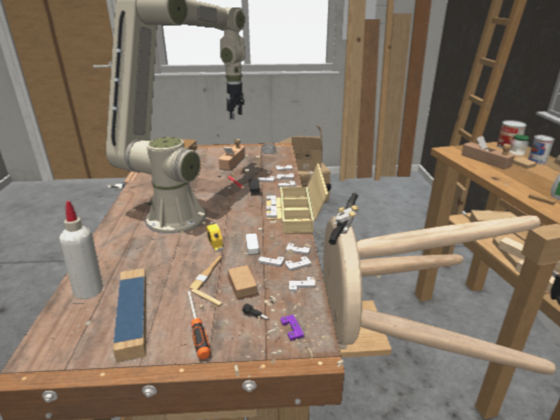

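The top view shows the case at about (257,196), four brackets to its left and four to its right, and samples at about (228,223) and (256,223). Next I enlarge that strip.

Run:
```python
import cv2, numpy as np
a=cv2.imread("pics/top0.png")
b=cv2.resize(a[180:245,110:205],None,fx=6,fy=6,interpolation=cv2.INTER_CUBIC)
c=cv2.resize(a[150:245,205:305],None,fx=6,fy=6,interpolation=cv2.INTER_CUBIC)
d=cv2.resize(a[180:245,315:410],None,fx=6,fy=6,interpolation=cv2.INTER_CUBIC)
cv2.imwrite("pics/c1.png",c)
e=np.vstack([b,d]); cv2.imwrite("pics/c2.png",cv2.resize(e,(438,600)))
```

```text
(no output)
```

View pics/c1.png

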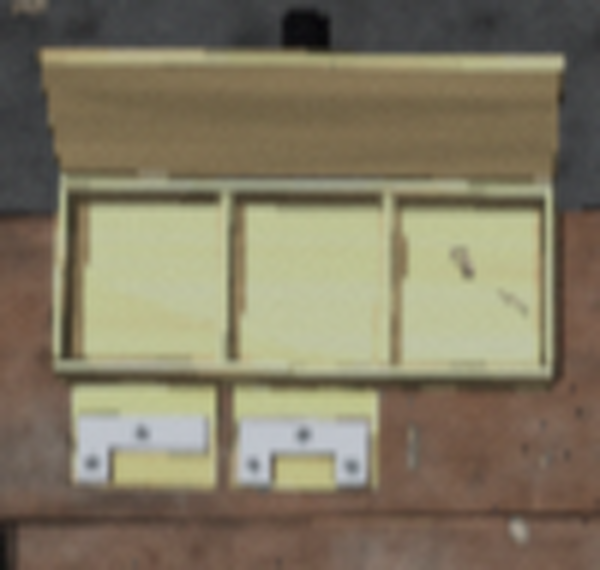

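View pics/c2.png

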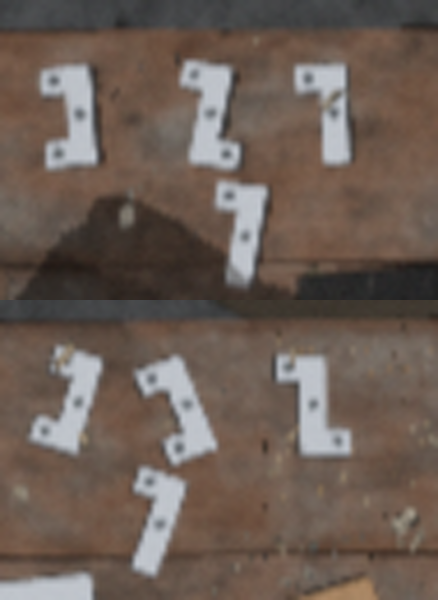

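The samples are L in front of the left (+y) compartment and U in front of the middle one. The loose brackets on the left are U, Z, L, L from left to right, with one L lower. On the right they are U, U, Z, plus an L lower down. That means three L and three U to place, stacked three high in each compartment.

```bash
cat > h.py <<'E'
import cv2, numpy as np
from bench import ctrl
from scipy.spatial.transform import Rotation as R
def tool():
    o=ctrl.get_obs(); T=np.eye(4); T[:3,:3]=R.from_quat(o["tool_rot"]).as_matrix(); T[:3,3]=o["ee_pos"]; return T,o
def shot(n):
    T,o=tool(); f=ctrl.grab_frame(n)
    return f["color"],f["camera_matrix"],(T@f["tool_from_camera"] if n=="wrist" else f["cam_to_world"])
def plane(px,K,C,z):
    px=np.atleast_2d(px).astype(float)
    d=np.c_[px,np.ones(len(px))]@np.linalg.inv(K).T@C[:3,:3].T
    return C[:3,3]+d*((z-C[2,3])/d[:,2])[:,None]
def contours(m):
    return cv2.findContours(m,cv2.RETR_EXTERNAL,cv2.CHAIN_APPROX_NONE)[0]
def white(im,vmin=140,smax=60):
    h=cv2.cvtColor(im,cv2.COLOR_BGR2HSV); return cv2.inRange(h,(0,0,vmin),(180,smax,255))
def brackets(im,K,C,z=12,vmin=140,smax=60):
    """L/U/Z outlines cast onto their top plane: shape, bar middle, bar angle (mod pi), foot direction, sizes, pixel"""
    m=cv2.morphologyEx(white(im,vmin,smax),cv2.MORPH_CLOSE,np.ones((3,3),np.uint8)); out=[]
    for c in contours(m):
        c=c[:,0]; 
        if len(c)<25 or c.min()<1 or c[:,0].max()>558 or c[:,1].max()>418: continue
        p=plane(c,K,C,z)[:,:2].astype(np.float32)
        (cx,cy),(w,h),a=cv2.minAreaRect(p); L,S=max(w,h),min(w,h)
        if not(62<L<92 and 26<S<68): continue
        th=np.radians(a if w>=h else a+90); u=np.array([np.cos(th),np.sin(th)]); n=np.array([-u[1],u[0]])
        M=cv2.moments(p); g=np.array([M["m10"],M["m01"]])/M["m00"]-(cx,cy); fill=M["m00"]/(L*S)
        k="Z" if S>46 else ("L" if fill<.71 else "U")
        s=np.sign(g@n); mid=np.array([cx,cy])+(0 if k=="Z" else 9*s)*n
        if k=="L" and g@u<0: u=-u
        th=(np.degrees(th)+90)%180-90
        out.append((k,np.round(mid,1),round(float(th),1),np.round(-s*n,2),np.round(u,2),round(L,1),round(S,1),round(float(fill),2),c.mean(0).round().tolist()))
    return out
def yellow(im):
    h=cv2.cvtColor(im,cv2.COLOR_BGR2HSV); return cv2.inRange(h,(20,50,150),(36,255,255))
def togo(xy,barang,z):
    """shift in tool axes (x,y,z) in units of .05 m, twist in units of .15 rad, to bring tool x along the bar"""
    T,o=tool(); e=T[:3,:3].T@(np.r_[xy,z]-T[:3,3]); ax=np.degrees(np.arctan2(T[1,0],T[0,0]))
    d=(barang-ax+90)%180-90
    print("pos",T[:3,3].round(1),"toolx",ax.round(1),"shift",(e/50).round(2),"dist",np.linalg.norm(e).round(),"twist",round(float(-np.radians(d)/.15),2))
E
python3 - <<'E'
from h import *
f=dict(np.load("top.npz")); im,K,C=f["color"],f["camera_matrix"],f["cam_to_world"]
for b in brackets(im,K,C): print(*b)
for c in contours(yellow(im)):
    if cv2.contourArea(c)<80: continue
    r=cv2.minAreaRect(plane(c[:,0],K,C,5)[:,:2].astype(np.float32)); print("yel",np.round(r[0],1),np.round(r[1],1),r[2],c[:,0].mean(0))
w=ctrl.grab_frame("wrist"); print(w["camera_matrix"].round(1).tolist(),w["tool_from_camera"].round(3).tolist())
E
```

```text
U [ 308.9 -225.3] -84.6 [-1.   -0.09] [-0.09  1.  ] 90.7 36.3 0.87 [322.0, 245.0]
Z [ 3.796e+02 -2.000e-01] 89.6 [ 1.   -0.01] [0.01 1.  ] 79.4 48.8 0.61 [256.0, 224.0]
L [448.7 254.4] 4.7 [-0.08  1.  ] [1.   0.08] 77.0 35.7 0.53 [181.0, 203.0]
L [450.  445.2] 5.8 [-0.1   0.99] [0.99 0.1 ] 77.3 35.4 0.66 [125.0, 205.0]
L [ 449.9 -450.6] 15.4 [-0.27  0.96] [-0.96 -0.27] 84.2 38.0 0.6 [383.0, 202.0]
L [ 451.2 -265.3] -17.6 [0.3  0.95] [-0.95  0.3 ] 75.7 36.1 0.65 [329.0, 201.0]
yel [ 166.8 -188.6] [32.9 51.7] 25.484689712524414 [311.2195122 284.7804878]
yel [385.3  93.7] [80.5 56.1] 89.37577056884766 [231.05607477 221.39252336]
yel [478.3  -3.7] [263.  110.8] 89.37694549560547 [257.12974684 195.62025316]
yel [608.3   2.8] [301.3   9. ] 88.4082260131836 [254.99418605 159.78488372]
[[353.9, 0.0, 287.2], [0.0, 353.9, 211.0], [0.0, 0.0, 1.0]] [[0.001, -0.965, -0.263, 64.959], [1.0, 0.001, -0.001, 0.663], [0.001, -0.263, 0.965, -123.449], [0.0, 0.0, 0.0, 1.0]]
```

```bash
python3 -c "
from h import *
togo((400,330),0,220)"
```

```text
pos [223.1 529.6 249.6] toolx 157.1 shift [-4.81 -2.3   0.59] dist 268.0 twist -2.66
```

>>> apply_moves --motion '[[[-0.6,-0.3,0.1],0,1],[[-0.7,-0.35,0.1],0,1],[[-0.7,-0.35,0.1],0,1],[[-0.7,-0.35,0.1],0,1],[[-0.7,-0.3,0.1],0,1],[[-0.7,-0.3,0.1],0,1],[[-0.7,-0.35,0],0,1],[[0,0,0],-0.9,0.5],[[0,0,0],-0.9,0.5],[[0,0,0],-0.85,0.5]]'

```text
t: 1.15
ee_pos: [400.0, 330.1, 220.0]
tool_rot: [-0.001, 1.0, -0.0, -0.0]
force: [-0.9, -0.7, 0.4]
finger_gap: 43.8
finger_force: 0.0
```

```bash
cat > look.py <<'E'
from h import *
import sys
im,K,C=shot("wrist"); cv2.imwrite(f"pics/{sys.argv[1]}.png",im); np.savez("w.npz",im=im,K=K,C=C)
for b in brackets(im,K,C): print(*b)
T,o=tool(); print(o["t"],o["ee_pos"].round(1) if hasattr(o["ee_pos"],"round") else o["ee_pos"],o["finger_gap"])
E
python3 look.py w1
```

```text
L [448.6 256.4] 5.0 [-0.09  1.  ] [-1.   -0.09] 75.9 37.5 0.46 [219.0, 236.0]
L [448.5 448.5] 6.6 [-0.11  0.99] [0.99 0.11] 78.7 40.4 0.69 [414.0, 232.0]
L [363.3 506. ] -83.2 [0.99 0.12] [ 0.12 -0.99] 67.7 42.1 0.54 [477.0, 152.0]
L [356.4 320.1] -8.0 [0.14 0.99] [ 0.99 -0.14] 76.3 38.4 0.62 [281.0, 143.0]
1.2 [399.9 330.3 220. ] 42.98343648697181
```

View pics/w1.png

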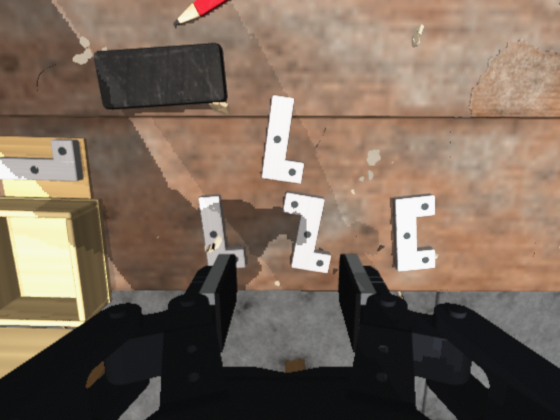

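The wrist view shows L at (281,143), L in shadow at (219,236), Z at (308,235) and U at (414,232). The bracket positions match the top view to 3 mm. I'll pick the L at (356,320) first.

```bash
python3 -c "
from h import *
togo((356.4,320.1),-8,21)"
```

```text
pos [399.9 330.3 220. ] toolx -179.6 shift [ 0.87 -0.2   3.98] dist 204.0 twist 0.98
```

>>> apply_moves --motion '[[[0.44,-0.1,0.5],0,0.5],[[0.43,-0.1,0.7],0,0.5],[[0,0,0.7],0.5,0.5],[[0,0,0.7],0.48,0.5],[[0,0,0.6],0,0.5],[[0,0,0.48],0,0.5],[[0,0,0.3],0,0.5],[[0,0,0],0,0],[[0,0,0],0,0],[[0,0,0],0,0]]'

```text
t: 2.2
ee_pos: [356.7, 321.1, 22.1]
tool_rot: [0.074, 0.997, 0.0, 0.0]
force: [0.1, -0.1, -1.2]
finger_gap: 17.9
finger_force: 61.7
```

>>> apply_moves --motion '[[[0,0,0],0,0],[[0,0,0],0,0],[[0,0,0],0,0]]'

```text
t: 2.5
ee_pos: [356.6, 321.0, 21.8]
tool_rot: [0.074, 0.997, 0.0, 0.0]
force: [0.2, -0.2, -0.4]
finger_gap: 17.8
finger_force: 61.7
```

```bash
python3 -c "
from h import *
togo((440,60),0,200)"
```

```text
pos [356.6 321.   21.8] toolx 171.5 shift [-2.42 -4.91 -3.57] dist 327.0 twist -0.99
```

>>> apply_moves --motion '[[[0,0,-0.5],0,0],[[0,0,-0.9],0,0],[[0,0,-0.9],0,0],[[-0.3,-0.6,-0.7],0,0],[[-0.4,-0.8,-0.57],0,0],[[-0.45,-0.85,0],0,0],[[-0.45,-0.9,0],0,0],[[-0.45,-0.9,0],0,0],[[-0.37,-0.86,0],0,0],[[0,0,0],-0.99,0]]'

```text
t: 3.5
ee_pos: [440.5, 58.1, 198.5]
tool_rot: [0.003, 1.0, -0.001, 0.001]
force: [0.9, 0.8, 0.0]
finger_gap: 17.9
finger_force: 61.7
```

```bash
python3 look.py w2
python3 - <<'E'
from h import *
f=np.load("w.npz"); im,K,C=f["im"],f["K"],f["C"]
# tags: front edge strip; yellow blobs plus bracket closed
m=yellow(im)
for c in contours(m):
    if cv2.contourArea(c)<1500: continue
    for z in (5,52):
        r=cv2.minAreaRect(plane(c[:,0],K,C,z)[:,:2].astype(np.float32)); print(z,np.round(r[0],1),np.round(r[1],1),round(r[2],1),c[:,0].mean(0).round())
for b in brackets(im,K,C,17,110): print("s",*b)
cv2.imwrite("pics/w2m.png",np.hstack([cv2.resize(im,(400,300)),cv2.cvtColor(cv2.resize(m,(400,300)),cv2.COLOR_GRAY2BGR)]))
E
```

```text
Z [477.1  57.3] -0.2 [-0. -1.] [-1.  0.] 72.5 46.2 0.87 [287.0, 227.0]
L [448.9 255.3] 5.7 [-0.1  1. ] [1.  0.1] 76.8 39.0 0.57 [512.0, 202.0]
L [385.3  96.1] 89.7 [-1.  0.] [0. 1.] 76.9 38.3 0.62 [338.0, 119.0]
L [380.6   1.8] 88.9 [-1.    0.02] [0.02 1.  ] 76.2 41.5 0.67 [221.0, 113.0]
3.55 [439.5  60.2 198.4] 17.537090160080822
5 [470.2  57.6] [197.3 100.4] 88.5 [275. 194.]
52 [456.1  57.8] [168.   85.5] 88.5 [275. 194.]
5 [ 481.  -126.4] [ 97.1 130.7] 88.4 [ 82. 222.]
52 [465.3 -99. ] [ 82.7 111.3] 88.4 [ 82. 222.]
5 [384.6  95. ] [83.5 57.7] 88.4 [319. 125.]
52 [383.2  89.6] [71.1 49.2] 88.4 [319. 125.]
s L [450.1 248. ] 15.0 [-0.26  0.97] [0.97 0.26] 79.7 40.2 0.55 [512.0, 201.0]
s L [380.9   2.7] 89.8 [-1.  0.] [0. 1.] 75.9 40.6 0.68 [221.0, 112.0]
```

View pics/w2m.png

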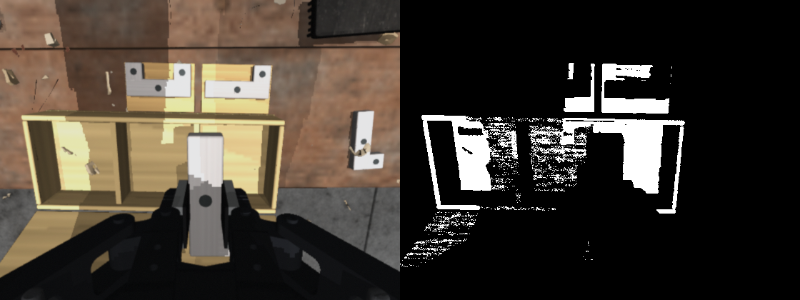

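The mask finds the L tag at (384.6,95.0), 83.5 x 57.7 mm, with the case turned about -1.2°. Both views agree. So the L compartment is at about (470.6,93) and the U compartment at about (470,0). The held L is centred in the jaws.

```bash
python3 -c "
from h import *
togo((470,88),-1.2,29)"
```

```text
pos [439.5  60.2 198.4] toolx -179.7 shift [-0.61  0.55  3.39] dist 174.0 twist 0.17
```

>>> apply_moves --motion '[[[-0.31,0.28,0.2],0,0],[[-0.3,0.27,0.6],0,0],[[0,0,0.8],0.17,0],[[0,0,0.7],0,0],[[0,0,0.5],0,0],[[0,0,0.35],0,0],[[0,0,0.24],0,0],[[0,0,0],0,0]]'

```text
t: 4.35
ee_pos: [468.1, 91.4, 27.5]
tool_rot: [0.013, 1.0, 0.0, -0.001]
force: [0.2, 0.1, 0.1]
finger_gap: 17.9
finger_force: 64.3
```

>>> apply_moves --motion '[[[0,0,0],0,0.42],[[0,0,0],0,0.42],[[0,0,0],0,0.42],[[0,0,-0.3],0,0.42],[[0,0,-0.6],0,0.42],[[0,0,-0.8],0,0.42],[[0,0,-0.8],0,0.42],[[0,0.5,-0.8],0,0.5],[[0.1,0.9,-0.2],0,0.5],[[0.1,0.9,0],0,0.5]]'

```text
t: 5.35
ee_pos: [464.0, 207.1, 207.5]
tool_rot: [0.014, 1.0, 0.001, 0.003]
force: [1.4, -0.6, -0.7]
finger_gap: 42.7
finger_force: 0.0
```

```bash
python3 look.py w3; python3 -c "
from h import *
f=np.load('w.npz')
for b in brackets(f['im'],f['K'],f['C'],18,100,45): print('in',*b)
togo((448.7,256),5,21)
"
```

```text
L [470.4  89.4] -1.4 [0.02 1.  ] [ 1.   -0.02] 76.8 37.9 0.59 [164.0, 200.0]
Z [471.  -6.] -0.5 [0.01 1.  ] [-1.    0.01] 89.6 60.3 0.8 [53.0, 204.0]
L [449.4 254.9] 7.3 [-0.13  0.99] [0.99 0.13] 77.6 39.5 0.58 [345.0, 172.0]
Z [449.2 353.3] -9.7 [-0.17 -0.99] [-0.99  0.17] 76.4 64.2 0.58 [450.0, 160.0]
Z [382.9  95.8] -89.2 [1.   0.01] [-0.01  1.  ] 80.6 53.1 0.48 [165.0, 98.0]
5.4 [462.3 213.  206.2] 42.72133394095419
in L [468.5  91.8] -1.6 [0.03 1.  ] [ 1.   -0.03] 74.3 37.3 0.62 [165.0, 200.0]
in L [447.9 255.1] 4.5 [-0.08  1.  ] [1.   0.08] 75.0 37.7 0.58 [345.0, 172.0]
in L [446.4 355.1] 7.8 [ 0.14 -0.99] [-0.99 -0.14] 85.9 40.0 0.62 [443.0, 163.0]
in L [384.4  96.2] 88.4 [-1.    0.03] [0.03 1.  ] 76.5 37.9 0.6 [158.0, 93.0]
pos [462.3 213.  206.2] toolx 178.7 shift [0.31 0.83 3.71] dist 191.0 twist -0.73
```

View pics/w3.png

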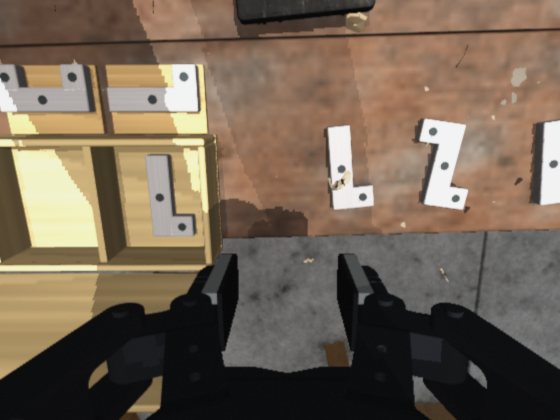

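The first L lies flat in its compartment, bar hole at (160,197), at about (468.5,91.8). The next L is at (345,172), which is (448.5,255), angle about 5°.

>>> apply_moves --motion '[[[0.15,0.41,0.4],0,0.5],[[0.13,0.41,0.7],0,0.5],[[0,0,0.7],-0.37,0.5],[[0,0,0.7],-0.37,0.5],[[0,0,0.5],0,0.5],[[0,0,0.4],0,0.5],[[0,0,0.3],0,0.5],[[0,0,0],0,0.5]]'

```text
t: 6.2
ee_pos: [449.5, 247.3, 18.4]
tool_rot: [-0.043, 0.999, 0.0, 0.0]
force: [0.7, -1.1, -0.2]
finger_gap: 42.7
finger_force: 0.0
```

```bash
python3 -c "
from h import *
togo((448.5,255),5,21)"
```

```text
pos [449.5 247.3  18.4] toolx -175.1 shift [ 0.01  0.15 -0.05] dist 8.0 twist -0.01
```

>>> apply_moves --motion '[[[0,0.15,-0.06],0,0.5],[[0,0,0],0,0.5],[[0,0,0],0,0],[[0,0,0],0,0],[[0,0,0],0,0],[[0,0,0],0,0],[[0,0,-0.3],0,0],[[0,0,-0.8],0,0],[[0,0,-0.8],0,0],[[0,0,0],0,0]]'

```text
t: 7.2
ee_pos: [451.9, 255.9, 121.8]
tool_rot: [-0.043, 0.999, 0.001, 0.004]
force: [0.6, 0.6, -1.1]
finger_gap: 18.1
finger_force: 58.8
```

```bash
python3 -c "
from h import *
togo((468.5,91.5),-1.5,41)"
```

```text
pos [451.9 255.9 121.8] toolx -175.1 shift [-0.04 -3.31  1.61] dist 184.0 twist 0.75
```

>>> apply_moves --motion '[[[0,-0.5,0],0,0],[[0,-0.8,0],0,0],[[0,-0.8,0],0,0],[[0,-0.7,0],0,0],[[0,-0.5,0],0.4,0],[[0,0,0.3],0.35,0],[[0,0,0.5],0,0],[[0,0,0],0,0],[[0,0,0],0,0]]'

```text
t: 8.1
ee_pos: [461.6, 90.2, 76.1]
tool_rot: [0.013, 1.0, -0.0, -0.001]
force: [0.2, -0.1, -0.6]
finger_gap: 18.3
finger_force: 58.9
```

```bash
python3 -c "
from h import *
togo((468.5,91.5),-1.5,41); print(tool()[1]['finger_gap'])"
```

```text
pos [461.6  90.2  76.1] toolx 178.5 shift [-0.14  0.03  0.7 ] dist 36.0 twist -0.0
18.285971422633782
```

>>> apply_moves --motion '[[[-0.14,0.03,0.2],0,0],[[0,0,0.3],0,0],[[0,0,0.18],0,0],[[0,0,0],0,0],[[0,0,0],0,0.42],[[0,0,0],0,0.42],[[0,0,0],0,0.42],[[0,0,-0.3],0,0.42],[[0,0,-0.6],0,0.42],[[0,0,-0.8],0,0.42]]'

```text
t: 9.1
ee_pos: [468.3, 91.5, 127.6]
tool_rot: [0.013, 1.0, -0.0, -0.002]
force: [1.1, -0.7, -1.0]
finger_gap: 36.0
finger_force: 0.0
```

>>> apply_moves --motion '[[[0,0,-0.8],0,0.5],[[0,0.8,-0.8],0,0.5],[[0,0.8,0],0,0.5],[[0,0.8,0],0,0.5],[[0,0.8,0],0,0.5],[[0,0.8,0],0,0.5],[[0,0.8,0],0,0.5],[[0.4,0.3,0],0,0.5],[[0,0,0],0,0.5],[[0,0,0],0,0.5]]'

```text
t: 10.1
ee_pos: [456.2, 342.6, 203.3]
tool_rot: [0.013, 1.0, -0.0, 0.0]
force: [0.4, 1.4, 0.5]
finger_gap: 42.9
finger_force: 0.0
```

```bash
python3 look.py w4; python3 -c "
from h import *
f=np.load('w.npz')
for b in brackets(f['im'],f['K'],f['C'],30,100,45): print('in',*b)
togo((448.5,448),6,21)
"
```

```text
U [449.3 448.4] 6.5 [-0.11  0.99] [0.99 0.11] 77.2 40.0 0.72 [413.0, 176.0]
L [365.3 506.2] -84.2 [0.99 0.1 ] [ 0.1  -0.99] 66.9 41.7 0.54 [480.0, 82.0]
10.15 [456.6 342.1 203.4] 42.83010546676841
in L [443.8 357.9] 7.7 [ 0.13 -0.99] [0.99 0.13] 82.0 38.7 0.62 [294.0, 178.0]
in U [446.1 441.1] 7.2 [-0.12  0.99] [0.99 0.12] 72.2 37.1 0.74 [412.0, 176.0]
pos [456.6 342.1 203.4] toolx 178.5 shift [0.22 2.11 3.65] dist 211.0 twist -0.88
```

The U on the left is at (449,449), angle 6.5°. Picking it.

>>> apply_moves --motion '[[[0.1,0.7,0.3],0,0.5],[[0.05,0.8,0.6],0,0.5],[[0.05,0.63,0.7],0,0.5],[[0,0,0.5],-0.5,0.5],[[0,0,0.4],-0.45,0.5],[[0,0,0.3],0,0.5],[[0,0,0.2],0,0.5],[[0,0,0],0,0.5],[[0,0,0],0,0.5]]'

```text
t: 11.05
ee_pos: [450.1, 448.7, 53.7]
tool_rot: [-0.057, 0.998, 0.0, 0.0]
force: [0.5, 0.8, 0.3]
finger_gap: 42.7
finger_force: 0.0
```

```bash
python3 look.py w5; python3 -c "
from h import *
togo((448.5,449),6.5,21)"
```

```text
L [449.6 448.1] 6.6 [-0.11  0.99] [-0.99 -0.11] 75.8 37.6 0.7 [302.0, 243.0]
L [447.  358.8] 6.8 [ 0.12 -0.99] [-0.99 -0.12] 85.1 39.7 0.58 [86.0, 219.0]
L [365.3 508.1] -84.0 [0.99 0.1 ] [ 0.1  -0.99] 64.9 40.5 0.5 [435.0, 93.0]
11.1 [450.2 449.1  54.2] 42.65806249435015
pos [450.2 449.1  54.2] toolx -173.4 shift [0.04 0.   0.66] dist 33.0 twist 0.01
```

>>> apply_moves --motion '[[[0,0,0.4],0,0.5],[[0,0,0.26],0,0.5],[[0,0,0],0,0.5],[[0,0,0],0,0],[[0,0,0],0,0],[[0,0,0],0,0],[[0,0,0],0,0],[[0,0,-0.4],0,0],[[0,0,-0.8],0,0],[[0,0,-0.9],0,0]]'

```text
t: 12.1
ee_pos: [448.1, 448.2, 124.6]
tool_rot: [-0.058, 0.998, -0.001, -0.002]
force: [0.7, -0.0, 0.4]
finger_gap: 17.8
finger_force: 60.8
```

>>> apply_moves --motion '[[[0,-0.5,-0.1],0,0],[[0,-0.9,0],0,0],[[0,-0.9,0],0,0],[[0,-0.9,0],0,0],[[0,-0.9,0],0,0],[[0,-0.9,0],0,0],[[0,-0.9,0],0,0],[[0,-0.9,0],0,0],[[0,-0.9,0],0,0],[[0,-0.7,0],0,0]]'

```text
t: 13.1
ee_pos: [497.9, 29.5, 130.4]
tool_rot: [-0.057, 0.998, -0.0, 0.0]
force: [1.2, 0.1, -1.1]
finger_gap: 17.9
finger_force: 60.8
```

>>> apply_moves --motion '[[[0,-0.4,0],0.5,0],[[0,0,0],0.4,0],[[0,0,0],0,0],[[0,0,0],0,0]]'

```text
t: 13.5
ee_pos: [500.0, 12.1, 130.1]
tool_rot: [0.009, 1.0, 0.0, 0.0]
force: [-0.9, 0.0, -1.1]
finger_gap: 18.2
finger_force: 60.8
```

```bash
python3 look.py w6;  python3 -c "
from h import *
f=np.load('w.npz')
for b in brackets(f['im'],f['K'],f['C'],30,100,45): print('in',*b)
togo((468.5,-3),-1.4,28.5)"
```

```text
Z [513.4  28. ] 89.0 [ 1.   -0.02] [0.02 1.  ] 68.4 56.4 0.76 [307.0, 222.0]
L [472.2  98.5] -1.0 [0.02 1.  ] [ 1.   -0.02] 81.0 40.2 0.62 [418.0, 173.0]
13.55 [499.9  12.4 130.1] 18.074007466477237
in L [469.4  91.2] -1.0 [0.02 1.  ] [ 1.   -0.02] 74.9 37.5 0.64 [418.0, 172.0]
pos [499.9  12.4 130.1] toolx 179.0 shift [ 0.62 -0.32  2.03] dist 107.0 twist 0.05
```

>>> apply_moves --motion '[[[0.32,-0.16,0],0,0],[[0.3,-0.16,0.2],0.05,0],[[0,0,0.6],0,0],[[0,0,0.6],0,0],[[0,0,0.4],0,0],[[0,0,0.23],0,0],[[0,0,0],0,0],[[0,0,0],0,0]]'

```text
t: 14.35
ee_pos: [469.2, -3.1, 29.1]
tool_rot: [0.013, 1.0, -0.0, 0.0]
force: [-0.0, -0.4, -0.6]
finger_gap: 18.0
finger_force: 63.1
```

>>> apply_moves --motion '[[[0,0,0],0,0.42],[[0,0,0],0,0.42],[[0,0,0],0,0.42],[[0,0,-0.3],0,0.42],[[0,0,-0.6],0,0.42],[[0,0,-0.8],0,0.42],[[0,0,-0.8],0,0.42],[[0,-0.6,-0.8],0,0.5],[[0.3,-0.9,-0.2],0,0.5],[[0.3,-0.9,0],0,0.5]]'

```text
t: 15.35
ee_pos: [437.0, -124.2, 206.7]
tool_rot: [0.012, 1.0, -0.001, 0.003]
force: [0.7, -1.1, -0.2]
finger_gap: 43.0
finger_force: 0.0
```

>>> apply_moves --motion '[[[0,-0.9,0],0,0.5],[[0,-0.9,0],0,0.5],[[0,0,0],0,0.5],[[0,0,0],0,0.5]]'

```text
t: 15.75
ee_pos: [432.7, -213.3, 203.6]
tool_rot: [0.015, 1.0, 0.0, -0.0]
force: [-0.4, 0.1, -0.2]
finger_gap: 42.7
finger_force: 0.0
```

```bash
python3 look.py w7;  python3 -c "
from h import *
f=np.load('w.npz')
for b in brackets(f['im'],f['K'],f['C'],18,100,45): print('in',*b)"
```

```text
Z [ 453.6 -440. ] 0.5 [-0.01  1.  ] [1.   0.01] 89.1 54.8 0.49 [42.0, 221.0]
L [ 451.6 -263.2] -17.5 [0.3  0.95] [-0.95  0.3 ] 75.5 37.5 0.63 [242.0, 211.0]
U [ 448.5 -345.4] 19.3 [-0.33  0.94] [0.94 0.33] 75.9 38.5 0.74 [152.0, 205.0]
L [ 358.2 -321.3] -20.6 [0.35 0.94] [ 0.94 -0.35] 76.6 38.1 0.62 [162.0, 112.0]
15.8 [ 432.7 -212.3  203.5] 42.76847970038517
in U [469.1  -2.6] -0.1 [0. 1.] [-1.  0.] 78.0 43.4 0.8 [528.0, 221.0]
in Z [ 446.3 -432.6] 15.9 [-0.27  0.96] [0.96 0.27] 86.6 46.6 0.53 [46.0, 213.0]
in L [ 449.9 -262.1] -17.3 [0.3  0.95] [-0.95  0.3 ] 75.1 37.5 0.67 [243.0, 213.0]
in L [ 446.9 -340.9] 19.5 [-0.33  0.94] [-0.94 -0.33] 74.7 41.1 0.69 [153.0, 205.0]
in L [ 358.4 -319.1] -20.6 [0.35 0.94] [ 0.94 -0.35] 74.6 37.6 0.63 [163.0, 112.0]
```

View pics/w7.png

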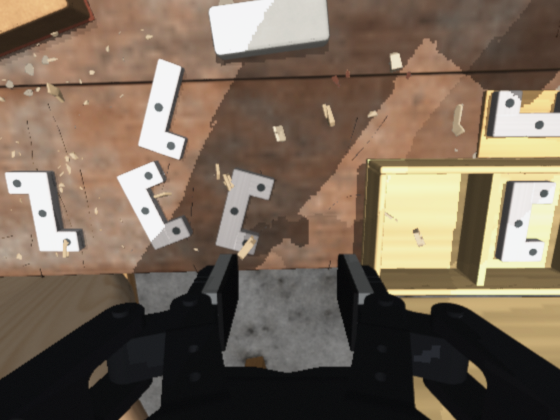

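The view shows the first U lying flat in the middle compartment at (525,220). The right-hand loose parts are U at (242,211), U at (152,205), L at (162,112) and Z at (42,211), to be left. I'll take the nearer U next.

```bash
python3 -c "
from h import *
togo((450.8,-262.5),-17.5,55)"
```

```text
pos [ 432.7 -212.3  203.5] toolx 178.4 shift [-0.39 -1.    2.97] dist 158.0 twist 1.85
```

>>> apply_moves --motion '[[[-0.2,-0.5,0.3],0,0.5],[[-0.19,-0.5,0.6],0,0.5],[[0,0,0.7],0.65,0.5],[[0,0,0.6],0.6,0.5],[[0,0,0.5],0.6,0.5],[[0,0,0.27],0,0.5],[[0,0,0],0,0.5],[[0,0,0],0,0.5]]'

```text
t: 16.6
ee_pos: [451.6, -261.7, 55.4]
tool_rot: [0.15, 0.989, 0.0, -0.0]
force: [0.1, 0.4, 0.9]
finger_gap: 42.6
finger_force: 0.0
```

```bash
python3 look.py w8; python3 -c "
from h import *
togo((451.2,-262.5),-17.5,21)"
```

```text
L [ 451.1 -262.8] -17.3 [0.3  0.95] [-0.95  0.3 ] 73.3 37.2 0.61 [296.0, 246.0]
L [ 358.3 -321.4] -20.9 [0.36 0.93] [ 0.93 -0.36] 75.7 37.1 0.64 [108.0, 103.0]
16.65 [ 452.1 -262.4   56. ] 42.235187527069755
pos [ 452.1 -262.4   56. ] toolx 162.7 shift [ 0.02 -0.01  0.7 ] dist 35.0 twist 0.02
```

>>> apply_moves --motion '[[[0,0,0.4],0,0.5],[[0,0,0.29],0,0.5],[[0,0,0],0,0.5],[[0,0,0],0,0],[[0,0,0],0,0],[[0,0,0],0,0],[[0,0,0],0,0],[[0,0,-0.4],0,0],[[0,0,-0.8],0,0],[[0,0,-0.9],0,0]]'

```text
t: 17.65
ee_pos: [450.3, -262.3, 125.9]
tool_rot: [0.152, 0.988, 0.001, -0.001]
force: [0.6, 0.1, -0.3]
finger_gap: 17.7
finger_force: 59.1
```

>>> apply_moves --motion '[[[0,0,-0.2],-0.6,0],[[0,0,0],-0.6,0],[[0,0,0],-0.6,0],[[0,0,0],0,0],[[0,0,0],0,0]]'

```text
t: 18.15
ee_pos: [451.3, -263.0, 135.7]
tool_rot: [0.018, 1.0, -0.0, 0.0]
force: [-0.5, 0.8, -1.0]
finger_gap: 18.3
finger_force: 59.2
```

```bash
python3 -c "
from h import *
togo((469.2,-2.5),-1.4,40.5); print(tool()[1]['finger_gap'])"
```

```text
pos [ 451.3 -263.   135.7] toolx 177.9 shift [-0.17  5.22  1.9 ] dist 278.0 twist -0.08
18.331719337811133
```

>>> apply_moves --motion '[[[0,0.5,0],-0.08,0],[[0,0.8,0],0,0],[[0,0.85,0],0,0],[[-0.1,0.85,0],0,0],[[-0.07,0.85,0],0,0],[[0,0.8,0],0,0],[[0,0.57,0.2],0,0],[[0,0,0.7],0,0],[[0,0,0],0,0],[[0,0,0],0,0]]'

```text
t: 19.15
ee_pos: [465.1, -2.2, 90.4]
tool_rot: [0.012, 1.0, 0.0, -0.001]
force: [0.2, 0.3, -1.0]
finger_gap: 18.0
finger_force: 59.2
```

```bash
python3 -c "
from h import *
togo((469.2,-2.5),-1.4,40.5); print(tool()[1]['finger_gap'])"
```

```text
pos [465.1  -2.2  90.4] toolx 178.7 shift [-0.08 -0.    1.  ] dist 50.0 twist 0.01
18.034693199298978
```

>>> apply_moves --motion '[[[-0.08,0,0.35],0,0],[[0,0,0.4],0,0],[[0,0,0.24],0,0],[[0,0,0],0,0],[[0,0,0],0,0.42],[[0,0,0],0,0.42],[[0,0,0],0,0.42],[[0,0,-0.3],0,0.42],[[0,0,-0.6],0,0.42],[[0,0,-0.8],0,0.42]]'

```text
t: 20.15
ee_pos: [468.5, -2.1, 126.2]
tool_rot: [0.011, 1.0, 0.0, -0.002]
force: [0.6, 0.4, -0.2]
finger_gap: 35.8
finger_force: 0.0
```

>>> apply_moves --motion '[[[0,0,-0.8],0,0.5],[[0,-0.6,-0.8],0,0.5],[[0.2,-0.9,0],0,0.5],[[0.2,-0.9,0],0,0.5],[[0.1,-0.9,0],0,0.5],[[0,-0.9,0],0,0.5],[[0,-0.9,0],0,0.5],[[0,-0.6,0],0,0.5],[[0,0,0],0,0.5],[[0,0,0],0,0.5]]'

```text
t: 21.15
ee_pos: [438.2, -287.1, 206.2]
tool_rot: [0.012, 1.0, 0.0, -0.0]
force: [0.2, 1.4, -0.6]
finger_gap: 42.8
finger_force: 0.0
```

```bash
python3 look.py w9; python3 -c "
from h import *
togo((448.5,-344.5),19.3,55)"
```

```text
U [ 448.8 -345.4] 19.9 [-0.34  0.94] [0.94 0.34] 76.2 38.1 0.72 [231.0, 196.0]
L [ 358.  -321.7] -20.7 [0.35 0.94] [ 0.94 -0.35] 76.3 37.8 0.62 [248.0, 102.0]
21.2 [ 438.3 -286.3  206.2] 42.70306766944962
pos [ 438.3 -286.3  206.2] toolx 178.7 shift [-0.23 -1.16  3.02] dist 162.0 twist -2.4
```

>>> apply_moves --motion '[[[-0.1,-0.6,0.3],0,0.5],[[-0.12,-0.58,0.6],0,0.5],[[0,0,0.7],-0.8,0.5],[[0,0,0.6],-0.8,0.5],[[0,0,0.5],-0.82,0.5],[[0,0,0.3],0,0.5],[[0,0,0],0,0.5],[[0,0,0],0,0.5]]'

```text
t: 22.0
ee_pos: [448.6, -344.8, 56.6]
tool_rot: [-0.17, 0.985, 0.0, -0.0]
force: [0.3, -0.4, 0.3]
finger_gap: 42.4
finger_force: 0.0
```

```bash
python3 look.py w10; python3 -c "
from h import *
togo((448.7,-345.2),19.6,21)"
```

```text
U [ 448.3 -345.6] 19.6 [-0.34  0.94] [0.94 0.34] 74.2 37.3 0.73 [304.0, 241.0]
L [ 447.7 -431.1] 11.4 [ 0.2  -0.98] [-0.98 -0.2 ] 87.9 44.7 0.56 [100.0, 183.0]
22.05 [ 449.  -345.6   57.2] 41.993649771152036
pos [ 449.  -345.6   57.2] toolx -160.4 shift [0.   0.01 0.72] dist 36.0 twist -0.0
```

>>> apply_moves --motion '[[[0,0,0.4],0,0.5],[[0,0,0.31],0,0.5],[[0,0,0],0,0.5],[[0,0,0],0,0],[[0,0,0],0,0],[[0,0,0],0,0],[[0,0,0],0,0],[[0,0,-0.4],0,0],[[0,0,-0.8],0,0],[[0,0,-0.9],0,0]]'

```text
t: 23.05
ee_pos: [447.4, -345.1, 125.8]
tool_rot: [-0.169, 0.986, 0.001, -0.001]
force: [0.8, -0.7, -1.5]
finger_gap: 18.1
finger_force: 59.6
```

>>> apply_moves --motion '[[[0,0,-0.3],0.8,0],[[0,0,0],0.8,0],[[0,0,0],0.84,0],[[0,0,0],0,0],[[0,0,0],0,0]]'

```text
t: 23.55
ee_pos: [448.2, -346.0, 140.7]
tool_rot: [0.011, 1.0, -0.0, 0.0]
force: [-0.0, -0.4, -0.0]
finger_gap: 18.4
finger_force: 59.6
```

```bash
python3 -c "
from h import *
togo((468.8,-2.3),-1.4,53); print(tool()[1]['finger_gap'])"
```

```text
pos [ 448.2 -346.   140.7] toolx 178.7 shift [-0.26  6.88  1.75] dist 355.0 twist 0.01
18.364020789199
```

>>> apply_moves --motion '[[[0,0.5,0],0,0],[[0,0.8,0],0,0],[[0,0.85,0],0,0],[[-0.1,0.9,0],0,0],[[-0.1,0.9,0],0,0],[[-0.06,0.9,0],0,0],[[0,0.85,0],0,0],[[0,0.75,0],0,0],[[0,0.43,0.5],0,0],[[0,0,0],0,0]]'

```text
t: 24.55
ee_pos: [467.6, 0.4, 113.3]
tool_rot: [0.009, 1.0, 0.001, -0.002]
force: [-1.1, -0.2, -0.4]
finger_gap: 17.9
finger_force: 59.6
```

>>> apply_moves --motion '[[[0,0,0],0,0]]'

```text
t: 24.65
ee_pos: [469.4, -2.1, 115.3]
tool_rot: [0.011, 1.0, -0.0, -0.001]
force: [0.6, 0.5, -1.1]
finger_gap: 18.0
finger_force: 59.6
```

```bash
python3 -c "
from h import *
togo((468.8,-2.3),-1.4,53); print(tool()[1]['finger_gap'])"
```

```text
pos [469.4  -2.1 115.3] toolx 178.7 shift [ 0.01 -0.    1.25] dist 62.0 twist 0.01
18.001282843621162
```

>>> apply_moves --motion '[[[0,0,0.4],0,0],[[0,0,0.5],0,0],[[0,0,0.33],0,0],[[0,0,0],0,0],[[0,0,0],0,0.42],[[0,0,0],0,0.42],[[0,0,0],0,0.42],[[0,0,-0.3],0,0.42],[[0,0,-0.6],0,0.42],[[0,0,-0.8],0,0.42]]'

```text
t: 25.65
ee_pos: [468.6, -2.2, 139.2]
tool_rot: [0.013, 1.0, 0.0, -0.001]
force: [1.5, -0.1, 1.2]
finger_gap: 35.9
finger_force: 0.0
```

>>> apply_moves --motion '[[[0.2,0,-0.8],0,0.5],[[0.3,-0.6,-0.6],0,0.5],[[0.3,-0.9,0],0,0.5],[[0.3,-0.9,0],0,0.5],[[0.3,-0.9,0],0,0.5],[[0,-0.9,0],0,0.5],[[0,-0.9,0],0,0.5],[[0,-0.6,0],0,0.5],[[0,0,0],0,0.5],[[0,0,0],0,0.5]]'

```text
t: 26.65
ee_pos: [392.4, -285.9, 209.2]
tool_rot: [0.013, 1.0, 0.0, 0.0]
force: [0.2, -0.1, 0.2]
finger_gap: 42.9
finger_force: 0.0
```

```bash
python3 look.py w11; python3 -c "
from h import *
togo((358,-321.5),-20.7,55)"
```

```text
L [ 357.8 -321.7] -20.2 [0.35 0.94] [ 0.94 -0.35] 76.3 37.4 0.62 [250.0, 156.0]
26.7 [ 392.5 -285.1  209.2] 42.753117232823264
pos [ 392.5 -285.1  209.2] toolx 178.5 shift [ 0.67 -0.75  3.08] dist 162.0 twist 2.24
```

>>> apply_moves --motion '[[[0.34,-0.37,0.3],0,0.5],[[0.33,-0.38,0.6],0,0.5],[[0,0,0.7],0.75,0.5],[[0,0,0.6],0.75,0.5],[[0,0,0.5],0.72,0.5],[[0,0,0.4],0,0.5],[[0,0,0],0,0.5],[[0,0,0],0,0.5]]'

```text
t: 27.5
ee_pos: [358.6, -321.1, 54.5]
tool_rot: [0.177, 0.984, 0.0, -0.0]
force: [0.2, -0.4, 0.6]
finger_gap: 42.6
finger_force: 0.0
```

```bash
python3 look.py w12; python3 -c "
from h import *
togo((358,-321.7),-20.5,21)"
```

```text
L [ 357.6 -321.3] -20.7 [0.35 0.94] [ 0.94 -0.35] 74.9 36.8 0.62 [293.0, 252.0]
27.55 [ 359.  -321.9   55.1] 42.593820403636435
pos [ 359.  -321.9   55.1] toolx 159.6 shift [ 0.02 -0.    0.68] dist 34.0 twist 0.01
```

>>> apply_moves --motion '[[[0,0,0.4],0,0.5],[[0,0,0.27],0,0.5],[[0,0,0],0,0.5],[[0,0,0],0,0],[[0,0,0],0,0],[[0,0,0],0,0],[[0,0,0],0,0],[[0,0,-0.4],0,0],[[0,0,-0.8],0,0],[[0,0,-0.9],0,0]]'

```text
t: 28.55
ee_pos: [357.6, -321.3, 126.3]
tool_rot: [0.178, 0.984, 0.001, -0.001]
force: [1.4, -0.0, -1.2]
finger_gap: 18.2
finger_force: 58.8
```

>>> apply_moves --motion '[[[0,0,-0.4],-0.75,0],[[0,0,0],-0.75,0],[[0,0,0],-0.74,0],[[0,0,0],0,0],[[0,0,0],0,0]]'

```text
t: 29.05
ee_pos: [358.3, -322.2, 145.9]
tool_rot: [0.012, 1.0, -0.0, 0.0]
force: [0.2, -0.2, 0.1]
finger_gap: 18.2
finger_force: 58.9
```

```bash
python3 -c "
from h import *
togo((469.3,91.3),-1.4,53); print(tool()[1]['finger_gap'])"
```

```text
pos [ 358.3 -322.2  145.9] toolx 178.6 shift [-2.01  8.32  1.86] dist 438.0 twist -0.0
18.231954535508212
```

>>> apply_moves --motion '[[[-0.2,0.4,0],0,0],[[-0.4,0.7,0],0,0],[[-0.4,0.8,0],0,0],[[-0.4,0.85,0],0,0],[[-0.4,0.85,0],0,0],[[-0.21,0.9,0],0,0],[[0,0.9,0],0,0],[[0,0.9,0],0,0],[[0,0.9,0],0,0],[[0,0.7,0],0,0]]'

```text
t: 30.05
ee_pos: [467.1, 72.9, 145.5]
tool_rot: [0.012, 1.0, 0.0, -0.0]
force: [0.7, 0.2, -1.1]
finger_gap: 18.2
finger_force: 58.9
```

>>> apply_moves --motion '[[[0,0.42,0.2],0,0],[[0,0,0.4],0,0],[[0,0,0],0,0],[[0,0,0],0,0]]'

```text
t: 30.45
ee_pos: [467.6, 91.4, 115.4]
tool_rot: [0.012, 1.0, -0.0, -0.001]
force: [0.5, -0.1, -0.4]
finger_gap: 17.8
finger_force: 58.9
```

```bash
python3 -c "
from h import *
togo((469.3,91.3),-1.4,53); print(tool()[1]['finger_gap'])"
```

```text
pos [467.6  91.4 115.4] toolx 178.7 shift [-0.04 -0.    1.25] dist 62.0 twist 0.01
17.839647565075943
```

>>> apply_moves --motion '[[[-0.03,0,0.4],0,0],[[0,0,0.5],0,0],[[0,0,0.33],0,0],[[0,0,0],0,0],[[0,0,0],0,0.42],[[0,0,0],0,0.42],[[0,0,0],0,0.42],[[0,0,-0.3],0,0.42],[[0,0,-0.6],0,0.42],[[0,0,-0.8],0,0.42]]'

```text
t: 31.45
ee_pos: [468.2, 91.4, 139.2]
tool_rot: [0.011, 1.0, -0.0, -0.002]
force: [0.2, -0.1, 0.1]
finger_gap: 35.6
finger_force: 0.0
```

>>> apply_moves --motion '[[[0,0,-0.8],0,0.5],[[0,0.6,-0.6],0,0.2],[[0,0.9,-0.4],0,0],[[0,0.9,-0.4],0,0],[[0,0,0],0,0],[[0,0,0],0,0]]'

```text
t: 32.05
ee_pos: [472.2, 212.3, 249.9]
tool_rot: [0.01, 1.0, 0.0, 0.001]
force: [0.2, -0.6, 0.1]
finger_gap: 0.1
finger_force: 0.0
```

```bash
python3 look.py w13
python3 - <<'E'
from h import *
im,K,C=shot("top"); s,Ks,Cs=shot("side")
np.savez("t2.npz",im=im,K=K,C=C,s=s,Ks=Ks,Cs=Cs)
w=cv2.imread("pics/w13.png")
cv2.imwrite("pics/m1.png",np.hstack([cv2.resize(w,(400,300)),cv2.resize(s[130:250,240:400],(400,300),interpolation=cv2.INTER_CUBIC)]))
E
```

```text
Z [469.6  83.3] 0.3 [-0.  1.] [1. 0.] 87.0 60.8 0.58 [156.0, 180.0]
Z [449.3 353.8] -9.6 [-0.17 -0.99] [-0.99  0.17] 76.5 65.5 0.58 [427.0, 151.0]
Z [383.9  96.1] -89.9 [-1. -0.] [-0.  1.] 81.1 57.0 0.48 [175.0, 92.0]
Z [ 3.779e+02 -3.000e-01] 89.6 [ 1.   -0.01] [0.01 1.  ] 77.1 49.6 0.57 [62.0, 86.0]
32.1 [471.8 211.4 249.1] -0.29070419178884827
```

View pics/m1.png

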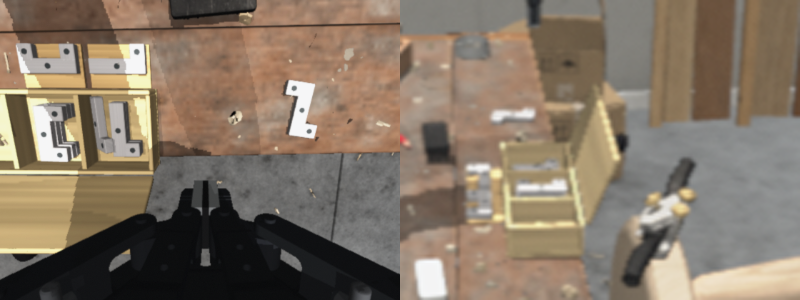

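The U stack looks neat, but the L stack at (115,130) appears spread out. I'll take a closer crop.

Run:
```python
from h import *
w=cv2.imread("pics/w13.png")
cv2.imwrite("pics/m2.png",cv2.resize(w[120:235,0:220],None,fx=3.5,fy=3.5,interpolation=cv2.INTER_CUBIC))
```

```text
(no output)
```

View pics/m2.png

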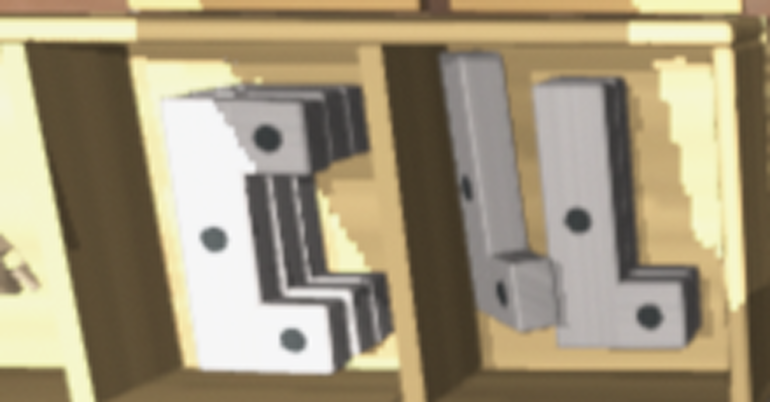

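The third L slipped and lies tilted between the divider and the two-high L stack, with its foot end near (525,290) in the crop. I'll look from closer above, with two views for depth.

```bash
python3 -c "
from h import *
togo((490,65),0,190)"
```

```text
pos [471.7 210.3 248.4] toolx 178.7 shift [-0.44 -2.9   1.17] dist 158.0 twist -0.16
```

>>> apply_moves --motion '[[[-0.1,-0.6,0.2],0,0],[[-0.1,-0.8,0.3],0,0],[[-0.14,-0.8,0.3],0,0],[[-0.1,-0.7,0.37],0,0],[[0,0,0],0,0],[[0,0,0],0,0]]'

```text
t: 32.8
ee_pos: [490.1, 64.1, 189.6]
tool_rot: [0.013, 1.0, 0.0, -0.001]
force: [0.0, 1.2, -0.6]
finger_gap: -0.0
finger_force: 0.0
```

```bash
python3 look.py w14; cp w.npz w14.npz
```

```text
Z [474.9   7.5] -2.8 [0.05 1.  ] [-1.    0.05] 85.9 58.5 0.68 [222.0, 170.0]
L [383.7  95.6] 88.5 [-1.    0.03] [0.03 1.  ] 77.0 37.5 0.63 [330.0, 53.0]
L [380.9   2.1] 88.5 [-1.    0.03] [0.03 1.  ] 77.0 38.2 0.71 [205.0, 49.0]
32.85 [490.6  65.  190.3] 0.12400982916869853
```

>>> apply_moves --motion '[[[0,-0.6,0],0,0],[[0,-0.8,0],0,0],[[0,-0.6,0],0,0],[[0,0,0],0,0],[[0,0,0],0,0]]'

```text
t: 33.35
ee_pos: [489.0, -33.7, 191.1]
tool_rot: [0.011, 1.0, 0.0, 0.0]
force: [0.6, 1.2, 0.4]
finger_gap: 0.1
finger_force: 0.0
```

```bash
python3 look.py w15; cp w.npz w15.npz
python3 - <<'E'
from h import *
o=[]
for n in("w14","w15"):
    f=np.load(n+".npz"); K,C=f["K"],f["C"]
    p=np.linalg.inv(C)@np.array([470,90,20,1]); u=(K@p[:3])[:2]/p[2]; x,y=int(u[0]),int(u[1])
    x0,y0=max(0,x-105),max(0,y-100); print(n,u,x0,y0)
    o.append(cv2.resize(f["im"][y0:y0+210,x0:x0+190],(380,420),interpolation=cv2.INTER_CUBIC))
cv2.imwrite("pics/m3.png",np.hstack(o))
E
```

```text
L [384.   97.3] 88.7 [-1.    0.02] [0.02 1.  ] 76.9 38.3 0.61 [457.0, 51.0]
U [381.3   3. ] 88.1 [-1.    0.03] [0.03 1.  ] 76.9 38.8 0.72 [331.0, 46.0]
33.4 [488.9 -33.2 190.9] 0.13013749325144386
w14 [317.76024961 170.18628561] 212 70
w15 [434.89771763 168.13324245] 329 68
```

View pics/m3.png

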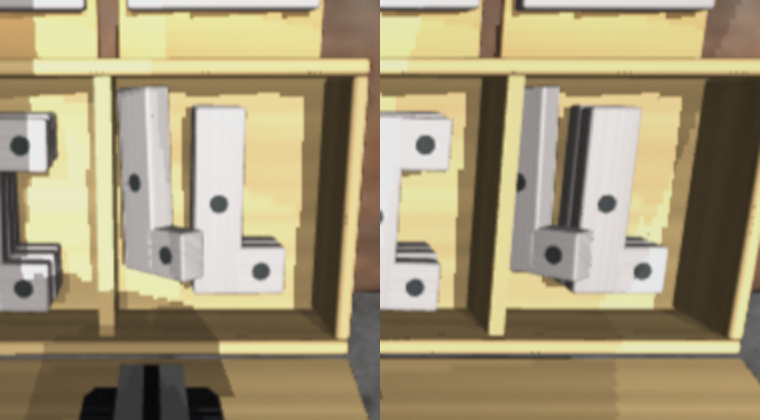

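The two views show the third L's bar resting on the floor along the divider, with its foot, at left-view (183,252), raised onto the -y top edge of the stack. That is roughly 55° of tilt. Pressing down on the raised foot beside the stack should slide the stack to +y and lay the L flat. There is 16 mm of room and about 8 mm is needed.

```bash
python3 -c "
from h import *
togo((489,65),0,110)"
```

```text
pos [488.9 -33.2 190.9] toolx 178.8 shift [0.04 1.96 1.62] dist 127.0 twist -0.14
```

>>> apply_moves --motion '[[[0,0,0],1,0],[[0,0,0],1,0],[[0,0,0],1,0],[[0,0,0],1,0],[[0,0,0],1,0],[[0,0,0],1,0],[[0,0,0],1,0],[[0,0,0],1,0],[[0,0,0],1,0],[[0,0,0],1,0]]'

```text
t: 34.4
ee_pos: [488.8, -32.2, 190.7]
tool_rot: [0.691, 0.723, 0.0, -0.0]
force: [-0.6, 0.4, 0.1]
finger_gap: 0.1
finger_force: 0.0
```

>>> apply_moves --motion '[[[0,0,0],0.5,0],[[0,0,0],0,0],[[0,0,0],0,0]]'

```text
t: 34.7
ee_pos: [488.8, -32.9, 190.7]
tool_rot: [0.715, 0.699, 0.0, -0.0]
force: [-0.5, -0.4, -0.4]
finger_gap: 0.1
finger_force: 0.0
```

```bash
python3 -c "
from h import *
togo((489,65),88.6,85)"
```

```text
pos [488.8 -32.9 190.7] toolx 88.7 shift [ 1.96 -0.04  2.11] dist 144.0 twist 0.01
```

>>> apply_moves --motion '[[[0.5,0,0],0,0],[[0.7,0,0.2],0,0],[[0.5,0,0.6],0,0],[[0.26,-0.04,0.7],0,0],[[0,0,0.6],0,0],[[0,0,0],0,0],[[0,0,0],0,0]]'

```text
t: 35.4
ee_pos: [489.1, 64.3, 85.8]
tool_rot: [0.716, 0.698, -0.0, -0.0]
force: [-0.6, 0.6, 0.3]
finger_gap: 0.1
finger_force: 0.0
```

>>> apply_moves --motion '[[[0,0,0.1],0,0],[[0,0,0.1],0,0],[[0,0,0.1],0,0],[[0,0,0.1],0,0],[[0,0,0],0,0]]'

```text
t: 35.9
ee_pos: [488.9, 63.9, 65.0]
tool_rot: [0.717, 0.698, -0.0, -0.0]
force: [-0.3, 0.6, 0.7]
finger_gap: 0.0
finger_force: 0.0
```

>>> apply_moves --motion '[[[0.02,0,0.08],0,0],[[0.02,0,0.08],0,0],[[0.02,0,0.08],0,0],[[0,0,0],0,0]]'

```text
t: 36.3
ee_pos: [490.9, 65.1, 56.2]
tool_rot: [0.717, 0.697, -0.0, 0.003]
force: [-5.9, -8.3, 22.6]
finger_gap: 0.2
finger_force: 10.5
```

>>> apply_moves --motion '[[[0.02,0,0.06],0,0],[[0.02,0,0.06],0,0],[[0,0,0],0,0]]'

```text
t: 36.6
ee_pos: [492.1, 65.2, 55.0]
tool_rot: [0.717, 0.697, -0.001, 0.006]
force: [-18.5, -16.1, 63.4]
finger_gap: 0.2
finger_force: 26.3
```

Pressing jams at 63 N because the foot wedges on the stack edge, so I'll stop pressing. Instead I'll back off and drag the stack's top L to +y by friction, which frees the foot to drop.

>>> apply_moves --motion '[[[0,0,-0.2],0,0],[[0,0,-0.4],0,0],[[0.25,0.35,0],0,0],[[0.25,0.35,0],0,0],[[0,0,0.2],0,0],[[0,0,0],0,0],[[0,0,0],0,0]]'

```text
t: 37.3
ee_pos: [525.4, 93.3, 76.1]
tool_rot: [0.716, 0.698, 0.002, 0.002]
force: [-25.5, -2.3, 66.6]
finger_gap: 0.2
finger_force: 31.7
```

```bash
python3 -c "
from h import *
togo((458,92),88.6,52)"
```

```text
pos [525.4  93.3  76.1] toolx 88.5 shift [-0.06 -1.35  0.48] dist 72.0 twist -0.01
```

>>> apply_moves --motion '[[[0,-0.2,-0.3],0,0],[[0,-0.5,-0.1],0,0],[[0,-0.65,0],0,0],[[0,0,0],0,0],[[0,0,0],0,0]]'

```text
t: 37.8
ee_pos: [457.4, 95.0, 87.6]
tool_rot: [0.716, 0.698, 0.0, 0.0]
force: [0.4, 0.3, -0.2]
finger_gap: -0.1
finger_force: 0.0
```

```bash
python3 -c "
from h import *
togo((458,92),88.6,52)"
```

```text
pos [457.4  95.   87.6] toolx 88.5 shift [-0.06  0.01  0.71] dist 36.0 twist -0.01
```

>>> apply_moves --motion '[[[-0.06,0,0.3],0,0],[[0,0,0.3],0,0],[[0,0,0.1],0,0],[[0,0,0.04],0,0],[[0,0,0.04],0,0],[[0,0,0],0,0]]'

```text
t: 38.4
ee_pos: [458.4, 91.9, 49.1]
tool_rot: [0.716, 0.698, 0.0, 0.0]
force: [-0.6, 0.6, 0.1]
finger_gap: -0.2
finger_force: 0.0
```

>>> apply_moves --motion '[[[0,0,0.02],0,0],[[0,0,0.02],0,0],[[0,0,0],0,0]]'

```text
t: 38.7
ee_pos: [458.5, 91.9, 48.9]
tool_rot: [0.716, 0.698, 0.001, 0.001]
force: [-5.3, -1.0, 19.5]
finger_gap: 0.0
finger_force: 9.8
```

Contact is at 19.5 N. Dragging +y (tool +x) by about 11 mm.

>>> apply_moves --motion '[[[0.06,0,0],0,0],[[0.06,0,0],0,0],[[0.06,0,0],0,0],[[0,0,0],0,0]]'

```text
t: 39.1
ee_pos: [459.5, 98.1, 49.1]
tool_rot: [0.717, 0.697, -0.001, 0.004]
force: [-4.7, -11.6, 19.0]
finger_gap: 0.0
finger_force: 9.1
```

>>> apply_moves --motion '[[[0.03,0,0],0,0],[[0.03,0,0],0,0],[[0.02,0,0],0,0],[[0,0,0],0,0]]'

```text
t: 39.5
ee_pos: [459.7, 101.9, 49.2]
tool_rot: [0.717, 0.697, -0.001, 0.004]
force: [-4.9, -11.8, 20.0]
finger_gap: -0.0
finger_force: 9.7
```

>>> apply_moves --motion '[[[0,0,-0.3],0,0],[[0,0,-0.6],0,0],[[-0.3,0.1,-0.8],0,0],[[-0.4,0.1,-0.8],0,0],[[-0.35,0,-0.4],0,0],[[0,0,0],0,0],[[0,0,0],0,0]]'

```text
t: 40.2
ee_pos: [466.9, 52.0, 191.8]
tool_rot: [0.717, 0.697, 0.001, 0.0]
force: [-0.5, -0.4, -0.7]
finger_gap: 0.1
finger_force: 0.0
```

```bash
python3 look.py w16
python3 - <<'E'
from h import *
f=np.load("w.npz"); K,C=f["K"],f["C"]
p=np.linalg.inv(C)@np.array([470,85,20,1]); u=(K@p[:3])[:2]/p[2]; x,y=int(u[0]),int(u[1])
x0,y0=max(0,x-130),max(0,y-100); print(u,x0,y0)
w=cv2.resize(f["im"][y0:y0+200,x0:x0+260],(520,400),interpolation=cv2.INTER_CUBIC)
cv2.imwrite("pics/m4.png",w)
E
```

```text
L [380.8   1.4] 88.4 [-1.    0.03] [0.03 1.  ] 75.2 38.6 0.7 [184.0, 248.0]
L [383.2  95. ] 88.6 [-1.    0.02] [0.02 1.  ] 76.0 38.3 0.62 [179.0, 139.0]
40.25 [466.1  52.4 190.9] 0.35731689455568855
[287.76671539 156.20751896] 157 56
```

View pics/m4.png

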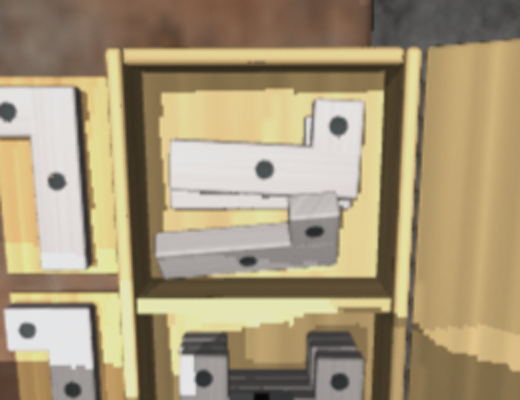

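After the drag, the top L is about 10 mm further +y with its hole at (264,169). The lower L's edge shows at row 207. The third L still has its foot at (315,215) raised against the stack. I'll compute the free widths.

Run:
```python
from h import *
f=np.load("w.npz"); K,C=f["K"],f["C"]
def q(n,a,b,z): print(n,plane([157+a/2,56+b/2],K,C,z)[0].round(1))
q("topL hole",264,169,30); q("topL -y edge",250,195,30); q("topL foot +y",338,98,30)
q("lowL -y edge",230,207,18); q("divider near edge top",250,298,45); q("wall +y inner top",250,65,52)
for z in(30,36,40): q("lean foot far tip edge %d"%z,315,194,z); q("lean foot -x",290,222,z); q("lean foot +x",338,222,z)
for z in(6,10,14): q("lean hole face low edge %d"%z,250,272,z)
for z in(15,22): q("lean bar upper edge %d"%z,220,235,z)
q("lean hole(bar)",248,261,20); q("lean hole(foot)",315,231,32)
# earlier view from y=65: same features
f=np.load("w14.npz"); K,C=f["K"],f["C"]
def q2(n,a,b,z): print("v14",n,plane([212+a/2,70+b/2],K,C,z)[0].round(1))
for z in(12,20): q2("bar hole %d"%z,134,183,z)
for z in(25,32): q2("foot hole %d"%z,166,255,z)
for z in(36,40): q2("tip top edge %d"%z,180,228,z);q2("tip right %d"%z,203,255,z)
```

```text
topL hole [471.3  98.5  30. ]
topL -y edge [465.5  88.4  30. ]
topL foot +y [500.6 124.7  30. ]
lowL -y edge [456.7  82.4  18. ]
divider near edge top [464.5  49.7  45. ]
wall +y inner top [467.2 136.2  52. ]
lean foot far tip edge 30 [491.4  88.1  30. ]
lean foot -x [481.3  77.2  30. ]
lean foot +x [500.7  76.6  30. ]
lean foot far tip edge 36 [491.   88.7  36. ]
lean foot -x [481.  78.  36.]
lean foot +x [500.   77.5  36. ]
lean foot far tip edge 40 [490.7  89.2  40. ]
lean foot -x [480.9  78.6  40. ]
lean foot +x [499.6  78.1  40. ]
lean hole face low edge 6 [464.   51.8   6. ]
lean hole face low edge 10 [464.1  52.7  10. ]
lean hole face low edge 14 [464.2  53.5  14. ]
lean bar upper edge 15 [451.9  70.2  15. ]
lean bar upper edge 22 [452.3  71.3  22. ]
lean hole(bar) [463.6  59.6  20. ]
lean hole(foot) [491.2  73.5  32. ]
v14 bar hole 12 [462.9  57.8  12. ]
v14 bar hole 20 [462.  58.  20.]
v14 foot hole 25 [491.7  70.5  25. ]
v14 foot hole 32 [490.1  70.4  32. ]
v14 tip top edge 36 [478.3  76.1  36. ]
v14 tip right 36 [489.5  85.2  36. ]
v14 tip top edge 40 [477.5  76.   40. ]
v14 tip right 40 [488.6  84.9  40. ]
```

The raised foot spans x 481–500, y about 66–88 and z about 30–41, with 20 mm free to the wall. It can be gripped across its 20 mm width with the present tool yaw, lifted out and laid down again.

```bash
python3 -c "
from h import *
togo((490.2,77),88.6,75)"
```

```text
pos [466.1  52.4 190.9] toolx 88.5 shift [0.5  0.47 2.32] dist 121.0 twist -0.02
```

>>> apply_moves --motion '[[[0.25,0.25,0],0,0.32],[[0.25,0.22,0.3],0,0.32],[[0,0,0.6],0,0.32],[[0,0,0.7],0,0.32],[[0,0,0.5],0,0.32],[[0,0,0.22],0,0.32],[[0,0,0],0,0.32],[[0,0,0],0,0.32]]'

```text
t: 41.05
ee_pos: [490.8, 76.8, 75.7]
tool_rot: [0.716, 0.698, -0.0, -0.0]
force: [0.1, 0.2, 0.8]
finger_gap: 27.1
finger_force: 0.0
```

```bash
python3 -c "
from h import *
togo((490.2,77),88.6,49)"
```

```text
pos [490.8  76.8  75.7] toolx 88.5 shift [ 0.   -0.01  0.53] dist 27.0 twist -0.01
```

>>> apply_moves --motion '[[[0,-0.01,0.15],0,0.32],[[0,0,0.15],0,0.32],[[0,0,0.1],0,0.32],[[0,0,0],0,0.32]]'

```text
t: 41.45
ee_pos: [489.6, 76.4, 54.9]
tool_rot: [0.716, 0.698, -0.0, -0.0]
force: [0.9, -0.2, -0.7]
finger_gap: 27.2
finger_force: 0.0
```

>>> apply_moves --motion '[[[0,0,0.08],0,0.32],[[0,0,0.08],0,0.32],[[0,0,0],0,0.32]]'

```text
t: 41.75
ee_pos: [489.8, 76.5, 47.0]
tool_rot: [0.716, 0.698, -0.0, -0.0]
force: [-0.1, -1.0, 0.5]
finger_gap: 27.1
finger_force: 0.0
```

No contact forces. Closing and lifting.

>>> apply_moves --motion '[[[0,0,0],0,0],[[0,0,0],0,0],[[0,0,0],0,0],[[0,0,0],0,0]]'

```text
t: 42.15
ee_pos: [490.2, 76.5, 47.6]
tool_rot: [0.716, 0.698, 0.0, 0.0]
force: [0.4, 0.4, -0.4]
finger_gap: 18.0
finger_force: 58.6
```

>>> apply_moves --motion '[[[0,0,-0.1],0,0],[[0,0,-0.2],0,0],[[0,0,-0.4],0,0],[[0,0,-0.6],0,0],[[0,0,-0.6],0,0],[[0,0,0],0,0],[[0,0,0],0,0]]'

```text
t: 42.85
ee_pos: [491.0, 76.5, 143.8]
tool_rot: [0.716, 0.698, 0.001, 0.001]
force: [-0.2, -0.0, -1.2]
finger_gap: 18.0
finger_force: 58.7
```

```bash
python3 -c "
from h import *
togo((470,225),88.6,120); print(tool()[1]['finger_gap'],tool()[1]['finger_force'])"
```

```text
pos [491.   76.5 143.8] toolx 88.5 shift [ 2.96 -0.5   0.48] dist 152.0 twist -0.01
17.95866281362704 58.669433226109625
```

>>> apply_moves --motion '[[[0.4,-0.1,0],0,0],[[0.7,-0.2,0],0,0],[[0.8,-0.2,0],0,0],[[0.8,0,0],0,0],[[0.6,0,0.3],0,0],[[0.27,0,0.7],0,0],[[0,0,0.6],0,0],[[0,0,0.3],0,0],[[0,0,0],0,0],[[0,0,0],0,0]]'

```text
t: 43.85
ee_pos: [469.2, 255.3, 46.9]
tool_rot: [0.716, 0.698, -0.001, -0.0]
force: [0.3, 0.3, -0.7]
finger_gap: 17.8
finger_force: 58.7
```

>>> apply_moves --motion '[[[0,0,0.08],0,0],[[0,0,0],0,0],[[0,0,0],0,0.35],[[0,0,0],0,0.35],[[0,0,0],0,0.35],[[0,0,-0.3],0,0.35],[[0,0,-0.7],0,0.5],[[0,0,-0.9],0,0.5],[[0,0,-0.9],0,0.5],[[0,0,0],0,0.5]]'

```text
t: 44.85
ee_pos: [473.6, 257.0, 190.5]
tool_rot: [0.716, 0.698, 0.006, 0.002]
force: [0.3, 0.6, 0.9]
finger_gap: 42.7
finger_force: 0.0
```

>>> apply_moves --motion '[[[0,0,0],-1,0.5],[[0,0,0],-1,0.5],[[0,0,0],-1,0.5],[[0,0,0],-1,0.5],[[0,0,0],-1,0.5],[[0,0,0],-1,0.5],[[0,0,0],-1,0.5],[[0,0,0],-1,0.5],[[0,0,0],-1,0.5],[[0,0,0],-1,0.5]]'

```text
t: 45.85
ee_pos: [469.7, 255.5, 183.1]
tool_rot: [0.046, 0.999, -0.0, -0.0]
force: [0.4, -1.1, -0.8]
finger_gap: 42.5
finger_force: 0.0
```

>>> apply_moves --motion '[[[0.2,0,-0.4],-0.5,0.5],[[0,0,0],0,0.5],[[0,0,0],0,0.5]]'

```text
t: 46.15
ee_pos: [460.3, 256.7, 203.5]
tool_rot: [0.012, 1.0, 0.0, 0.001]
force: [-0.1, 0.3, -0.1]
finger_gap: 42.7
finger_force: 0.0
```

```bash
python3 look.py w17; cp w.npz w17.npz
python3 - <<'E'
from h import *
f=np.load('w.npz')
for z in(18,30):
  for b in brackets(f['im'],f['K'],f['C'],z,100,45): print(z,*b)
E
```

```text
Z [474.8  85.4] 1.6 [-0.03  1.  ] [1.   0.03] 85.6 61.3 0.52 [101.0, 214.0]
L [445.9 252.1] 0.9 [-0.02  1.  ] [1.   0.02] 79.2 39.0 0.6 [287.0, 175.0]
Z [449.4 354.3] -9.6 [-0.17 -0.99] [-0.99  0.17] 76.5 66.2 0.58 [397.0, 170.0]
L [384.6  93. ] 88.7 [-1.    0.02] [0.02 1.  ] 76.4 37.8 0.62 [98.0, 100.0]
46.2 [460.1 256.5 203.1] 42.85993528374393
18 Z [473.   89.8] 1.1 [ 0.02 -1.  ] [1.   0.02] 84.6 59.5 0.45 [106.0, 218.0]
18 L [443.5 251.4] 1.5 [-0.03  1.  ] [1.   0.03] 74.9 37.5 0.63 [286.0, 174.0]
18 Z [447.8 349.6] -9.7 [0.17 0.99] [-0.99  0.17] 74.6 59.9 0.51 [396.0, 168.0]
18 L [384.5  96.1] 89.3 [-1.    0.01] [0.01 1.  ] 76.3 37.3 0.61 [98.0, 100.0]
30 Z [470.   96.3] 1.1 [ 0.02 -1.  ] [1.   0.02] 81.3 57.2 0.45 [106.0, 218.0]
30 L [441.6 251.3] 1.5 [-0.03  1.  ] [1.   0.03] 72.0 36.0 0.63 [286.0, 174.0]
30 Z [445.8 346.1] -9.7 [0.17 0.99] [-0.99  0.17] 71.7 57.5 0.51 [396.0, 168.0]
30 L [385.3 102.4] 89.3 [-1.    0.01] [0.01 1.  ] 73.3 35.8 0.61 [98.0, 100.0]
```

The L now lies flat on the bench (77 x 38 mm outline) at (445.5,252), angle about 1°. Re-picking it.

```bash
python3 -c "
from h import *
togo((445,252),1.2,21)"
```

```text
pos [460.1 256.5 203.1] toolx 178.6 shift [ 0.3  -0.1   3.64] dist 183.0 twist -0.3
```

>>> apply_moves --motion '[[[0.15,-0.05,0.4],0,0.5],[[0.15,-0.05,0.7],-0.3,0.5],[[0,0,0.7],0,0.5],[[0,0,0.7],0,0.5],[[0,0,0.45],0,0.5],[[0,0,0],0,0.5],[[0,0,0],0,0.5]]'

```text
t: 46.9
ee_pos: [444.6, 251.7, 55.7]
tool_rot: [-0.011, 1.0, -0.0, -0.001]
force: [0.5, -0.5, 0.2]
finger_gap: 42.5
finger_force: 0.0
```

```bash
python3 look.py w18; python3 -c "
from h import *
togo((445,252),1.2,21)"
```

```text
L [446.3 251.4] 2.3 [-0.04  1.  ] [1.   0.04] 80.0 36.1 0.61 [296.0, 253.0]
46.95 [445.5 252.1  56.7] 42.57580232334523
pos [445.5 252.1  56.7] toolx -178.7 shift [ 0.01 -0.    0.71] dist 36.0 twist 0.01
```

>>> apply_moves --motion '[[[0,0,0.4],0,0.5],[[0,0,0.3],0,0.5],[[0,0,0],0,0.5],[[0,0,0],0,0],[[0,0,0],0,0],[[0,0,0],0,0],[[0,0,0],0,0],[[0,0,-0.4],0,0],[[0,0,-0.8],0,0],[[0,0,-0.9],0,0]]'

```text
t: 47.95
ee_pos: [443.8, 251.5, 126.7]
tool_rot: [-0.011, 1.0, -0.0, -0.001]
force: [0.8, -0.1, -1.2]
finger_gap: 17.8
finger_force: 58.8
```

>>> apply_moves --motion '[[[-0.1,-0.5,0],0.15,0],[[-0.2,-0.8,0],0.15,0],[[-0.2,-0.8,0],0,0],[[0,-0.7,0],0,0],[[0,-0.3,0],0,0],[[0,0,0],0,0],[[0,0,0],0,0]]'

```text
t: 48.65
ee_pos: [468.7, 96.8, 126.6]
tool_rot: [0.012, 1.0, 0.0, 0.0]
force: [-0.1, -0.2, -0.7]
finger_gap: 17.5
finger_force: 58.9
```

```bash
python3 -c "
from h import *
togo((470,95.5),-1.4,53.5); print(tool()[1]['finger_gap'])"
```

```text
pos [468.7  96.8 126.6] toolx 178.7 shift [-0.02 -0.03  1.46] dist 73.0 twist 0.01
17.460429438402034
```

>>> apply_moves --motion '[[[0,-0.02,0.4],0,0],[[0,0,0.5],0,0],[[0,0,0.3],0,0],[[0,0,0.2],0,0],[[0,0,0.05],0,0],[[0,0,0],0,0],[[0,0,0],0,0]]'

```text
t: 49.35
ee_pos: [469.2, 96.2, 54.3]
tool_rot: [0.011, 1.0, 0.0, 0.001]
force: [0.7, -1.4, -0.6]
finger_gap: 18.0
finger_force: 58.9
```

>>> apply_moves --motion '[[[0,0,0],0,0.42],[[0,0,0],0,0.42],[[0,0,0],0,0.42],[[0,0,-0.3],0,0.42],[[0,0,-0.6],0,0.42],[[0,0,-0.8],0,0.42],[[-0.4,-0.3,-0.8],0,0.2],[[-0.2,-0.4,-0.4],0,0],[[0,0,0],0,0],[[0,0,0],0,0]]'

```text
t: 50.35
ee_pos: [497.6, 60.0, 198.4]
tool_rot: [0.012, 1.0, 0.0, 0.0]
force: [0.9, 0.3, -1.1]
finger_gap: 0.0
finger_force: 0.0
```

```bash
python3 look.py w19
python3 - <<'E'
from h import *
f=np.load("w.npz"); K,C=f["K"],f["C"]
for z in(42,):
  for b in brackets(f['im'],K,C,z,100,45): print(z,*b)
cv2.imwrite("pics/m5.png",cv2.resize(f["im"][20:270,100:480],(760,500)))
E
```

```text
L [473.7  -8. ] -2.5 [0.04 1.  ] [ 1.   -0.04] 84.4 44.3 0.69 [218.0, 164.0]
L [472.9  97.8] 3.7 [-0.07  1.  ] [1.   0.07] 87.3 42.0 0.61 [337.0, 160.0]
L [383.6  95.8] 88.7 [-1.    0.02] [0.02 1.  ] 76.6 38.1 0.62 [335.0, 44.0]
U [381.4   2. ] 88.7 [-1.    0.02] [0.02 1.  ] 76.7 38.1 0.71 [212.0, 39.0]
50.4 [496.6  60.4 197.5] 0.2446969133083846
42 U [470.1  -1.5] -2.8 [0.05 1.  ] [-1.    0.05] 77.1 40.8 0.72 [218.0, 165.0]
42 L [468.   92.6] -1.7 [0.03 1.  ] [ 1.   -0.03] 76.1 44.6 0.68 [334.0, 162.0]
42 L [389.2  92.5] 88.7 [-1.    0.02] [0.02 1.  ] 69.2 34.4 0.63 [335.0, 44.0]
42 U [387.3   7.7] 88.7 [-1.    0.02] [0.02 1.  ] 69.3 34.4 0.73 [212.0, 39.0]
```

View pics/m5.png

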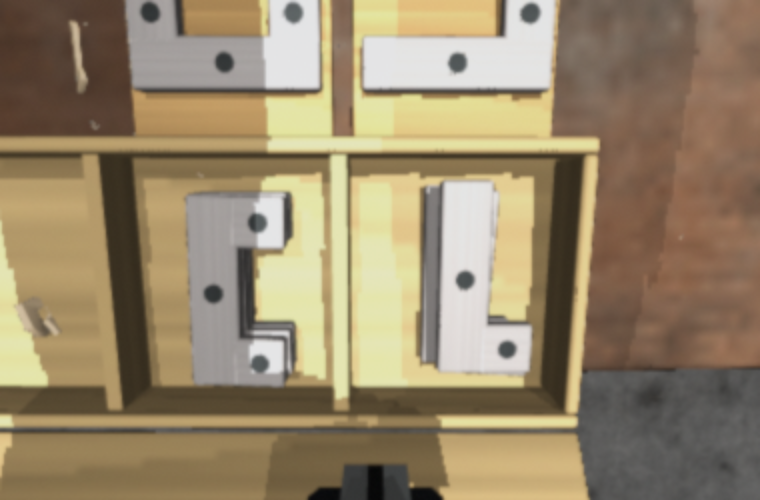

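All three Us and all three Ls are stacked flat in their compartments (hole pixels (213,293) and (465,280)). Next is the lid, and I need its present angle first.

Run:
```python
from h import *
im,K,C=shot("top"); cv2.imwrite("pics/top3.png",im)
a=cv2.imread("pics/top0.png")
for col in (222,235,285): print(col,[(r,int(a[r,col].sum()//3),int(im[r,col].sum()//3)) for r in range(154,186,1)])
for ph in(1.8,2.0,2.2):
    d=np.array([-np.cos(ph),np.sin(ph)]);n=np.array([np.sin(ph),np.cos(ph)])
    for t in(0,8):
        c=np.array([524,52])+112*d+t*n
        p=np.linalg.inv(C)@np.array([c[0],50,c[1],1]); print(ph,t,c.round(),((K@p[:3])[:2]/p[2]).round(1))
```

```text
222 [(154, 67, 141), (155, 68, 142), (156, 66, 141), (157, 76, 140), (158, 130, 141), (159, 163, 143), (160, 139, 144), (161, 109, 141), (162, 103, 144), (163, 104, 144), (164, 103, 144), (165, 93, 144), (166, 93, 144), (167, 97, 143), (168, 101, 146), (169, 99, 145), (170, 101, 144), (171, 101, 145), (172, 103, 145), (173, 106, 145), (174, 108, 146), (175, 112, 148), (176, 108, 147), (177, 107, 147), (178, 89, 146), (179, 111, 148), (180, 153, 147), (181, 125, 147), (182, 72, 147), (183, 87, 149), (184, 148, 149), (185, 175, 149)]
235 [(154, 68, 155), (155, 69, 148), (156, 71, 146), (157, 78, 139), (158, 135, 133), (159, 165, 126), (160, 137, 105), (161, 108, 72), (162, 109, 60), (163, 108, 56), (164, 105, 61), (165, 100, 62), (166, 94, 63), (167, 95, 64), (168, 95, 68), (169, 97, 70), (170, 101, 71), (171, 102, 73), (172, 104, 74), (173, 105, 74), (174, 107, 77), (175, 109, 79), (176, 108, 78), (177, 105, 81), (178, 100, 83), (179, 93, 80), (180, 141, 82), (181, 128, 82), (182, 75, 83), (183, 72, 84), (184, 141, 86), (185, 175, 85)]
285 [(154, 55, 147), (155, 57, 146), (156, 61, 150), (157, 61, 150), (158, 75, 147), (159, 134, 142), (160, 168, 131), (161, 145, 126), (162, 114, 129), (163, 110, 129), (164, 112, 136), (165, 109, 141), (166, 100, 138), (167, 94, 139), (168, 93, 139), (169, 102, 143), (170, 102, 137), (171, 101, 133), (172, 101, 134), (173, 101, 132), (174, 98, 134), (175, 97, 140), (176, 101, 143), (177, 105, 147), (178, 105, 148), (179, 94, 125), (180, 110, 116), (181, 138, 130), (182, 113, 105), (183, 69, 65), (184, 86, 79), (185, 146, 138)]
1.8 0 [549. 161.] [237.9 164. ]
1.8 8 [557. 159.] [238.  161.8]
2.0 0 [571. 154.] [238.1 158.3]
2.0 8 [578. 151.] [238.2 156.4]
2.2 0 [590. 143.] [238.4 153.6]
2.2 8 [596. 138.] [238.5 152.1]
```

>>> apply_moves --motion '[[[0,0,-0.5],0,0],[[-0.5,0,0],0,0],[[-0.8,0,0],0,0],[[-0.8,0,0],0,0],[[-0.7,0,0],0,0],[[0,0,0.6],0,0],[[0,0,0.7],0,0],[[0,0,0.1],0,0],[[0,0,0],0,0]]'

```text
t: 51.35
ee_pos: [635.4, 57.8, 151.2]
tool_rot: [0.011, 1.0, 0.0, -0.003]
force: [-0.4, -0.4, 1.5]
finger_gap: 0.2
finger_force: 0.0
```

Run:
```python
from h import *
togo((582,60),-1.4,154); print(tool()[1]['force'])
im,K,C=shot("top")
for col in (222,228,285,292): print(col,[int(im[r,col].sum()//3) for r in range(150,172)])
```

```text
pos [635.4  57.8 151.2] toolx 178.8 shift [ 1.07  0.02 -0.05] dist 54.0 twist 0.02
[-0.40982788 -0.41293914  1.48317159]
222 [155, 152, 151, 153, 153, 153, 155, 153, 156, 154, 153, 153, 153, 154, 153, 152, 154, 154, 155, 152, 153, 154]
228 [147, 146, 148, 146, 146, 147, 148, 148, 148, 146, 147, 146, 148, 145, 148, 147, 146, 148, 146, 147, 145, 148]
285 [71, 113, 143, 149, 147, 147, 150, 151, 149, 142, 132, 127, 127, 129, 138, 141, 140, 139, 142, 143, 141, 137]
292 [68, 109, 140, 149, 149, 145, 148, 149, 150, 143, 135, 126, 127, 135, 143, 146, 141, 139, 138, 142, 139, 134]
```

The lid edge now shows at about row 151, against 158 before, so the lid stands at about 2.2 rad. I'll lower behind its free edge and pull it over.

>>> apply_moves --motion '[[[0,0,0.26],0,0],[[0.24,0,0],0,0],[[0.24,0,0],0,0],[[0.21,0,-0.1],0,0],[[0.21,0,-0.1],0,0],[[0.25,0,-0.12],0,0],[[0.25,0,-0.12],0,0],[[0,0,0],0,0]]'

```text
t: 52.2
ee_pos: [567.6, 58.7, 165.0]
tool_rot: [0.011, 1.0, -0.0, 0.002]
force: [1.6, -0.6, 0.0]
finger_gap: -0.0
finger_force: 0.5
```

Run:
```python
from h import *
togo((543,60),-1.4,166); print(tool()[1]['force'])
im,K,C=shot("side"); cv2.imwrite("pics/m6.png",cv2.resize(im[100:280,220:460],(720,540)))
```

```text
pos [567.6  58.7 165. ] toolx 178.7 shift [ 0.49  0.02 -0.02] dist 25.0 twist 0.02
[ 1.63611746 -0.58853503  0.02835222]
```

View pics/m6.png

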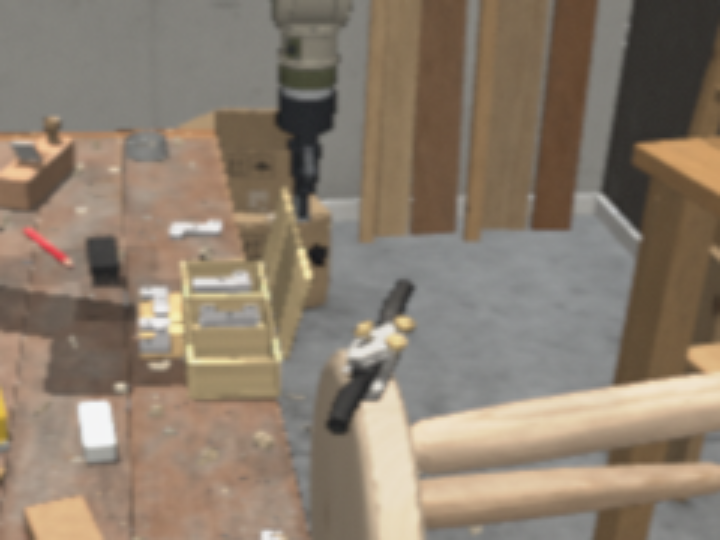

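The side view shows the closed fingers behind the lid's free edge at (300,205), with the lid near 1.8 rad and a force of only 1.6 N. Continuing along the arc.

>>> apply_moves --motion '[[[0.25,0,0],0,0],[[0.24,0,0],0,0],[[0.24,0,0.02],0,0],[[0.24,0,0.03],0,0],[[0.22,0,0.03],0,0],[[0.22,0,0.1],0,0],[[0.22,0,0.12],0,0],[[0.23,0,0.13],0,0],[[0,0,0],0,0]]'

```text
t: 53.15
ee_pos: [471.9, 60.8, 139.6]
tool_rot: [0.011, 1.0, 0.0, -0.002]
force: [0.1, 0.2, -0.8]
finger_gap: -0.2
finger_force: 0.0
```

>>> apply_moves --motion '[[[0.16,0,0.15],0,0],[[0.14,0,0.15],0,0],[[0.12,0,0.15],0,0]]'

```text
t: 53.45
ee_pos: [453.6, 61.1, 118.1]
tool_rot: [0.011, 1.0, 0.0, 0.0]
force: [1.9, 1.1, 0.0]
finger_gap: -0.2
finger_force: 0.5
```

Run:
```python
from h import *
T,o=tool(); print(T[:3,3].round(1),np.round(o['force'],1))
im,K,C=shot("side")
# lid free-edge corner visible at its -y end: expected pixel for some angles
for ph in(.2,.4,.6,.8,1.0,1.6):
    d=np.array([-np.cos(ph),np.sin(ph)]); c=np.array([524,52])+112*d
    p=np.linalg.inv(C)@np.array([c[0],-142,c[1],1]); u=((K@p[:3])[:2]/p[2]).round().astype(int); print(ph,u,im[u[1]-3:u[1]+4,u[0]].tolist())
```

```text
[453.6  61.1 118.1] [1.9 1.1 0. ]
0.2 [285 216] [[105, 138, 157], [106, 140, 159], [105, 140, 159], [103, 136, 154], [103, 137, 154], [108, 144, 161], [145, 186, 203]]
0.4 [286 210] [[125, 167, 188], [121, 160, 181], [123, 162, 182], [110, 146, 165], [105, 139, 157], [105, 138, 157], [106, 140, 159]]
0.6 [289 205] [[177, 228, 241], [176, 227, 240], [176, 227, 240], [174, 226, 240], [175, 227, 241], [166, 222, 237], [133, 179, 203]]
0.8 [294 201] [[102, 135, 154], [103, 135, 154], [119, 158, 179], [150, 200, 222], [157, 211, 229], [157, 210, 228], [156, 208, 227]]
1.0 [299 197] [[90, 119, 135], [93, 124, 140], [105, 139, 157], [110, 147, 165], [109, 146, 165], [110, 147, 165], [109, 146, 164]]
1.6 [317 192] [[79, 103, 122], [78, 102, 122], [80, 104, 122], [79, 103, 121], [79, 103, 121], [80, 103, 121], [79, 102, 121]]
```

The lid follows and is now at about 0.5 rad. Pressing it gently the rest of the way.

>>> apply_moves --motion '[[[0.08,0,0.14],0,0],[[0.06,0,0.14],0,0],[[0.04,0,0.13],0,0],[[0.03,0,0.12],0,0],[[0.02,0,0.1],0,0],[[0.02,0,0.08],0,0],[[0,0,0.05],0,0]]'

```text
t: 54.2
ee_pos: [440.9, 61.4, 80.1]
tool_rot: [0.011, 1.0, 0.0, -0.0]
force: [-0.2, 0.1, 0.8]
finger_gap: 0.1
finger_force: 0.4
```

>>> apply_moves --motion '[[[0,0,0.03],0,0],[[0,0,0.03],0,0],[[0,0,0],0,0]]'

```text
t: 54.5
ee_pos: [441.0, 61.4, 79.3]
tool_rot: [0.011, 1.0, -0.0, 0.0]
force: [-7.7, 0.2, 19.0]
finger_gap: 0.1
finger_force: 9.9
```

A firm stop at a tip height of 60 mm (52 + 8) means the lid is shut. I'll lift off, move clear and check numerically.

>>> apply_moves --motion '[[[0,0,-0.1],0,0],[[0,0,-0.4],0,0],[[0,0,-0.8],0,0],[[0,0.5,-0.8],0,0],[[0,0.9,-0.5],0,0],[[0,0.9,0],0,0],[[0,0.9,0],0,0],[[0,0.9,0],0,0],[[0,0,0],0,0],[[0,0,0],0,0]]'

```text
t: 55.5
ee_pos: [445.4, 266.0, 206.5]
tool_rot: [0.01, 1.0, -0.0, -0.0]
force: [-0.6, -0.5, -0.9]
finger_gap: 0.0
finger_force: 0.0
```

Run:
```python
from h import *
f=shot("side"); im,K,C=f
h=cv2.cvtColor(im,cv2.COLOR_BGR2HSV); m=cv2.inRange(h,(15,40,90),(38,255,255))
def px(x,y,z):
    p=np.linalg.inv(C)@np.array([x,y,z,1]); return ((K@p[:3])[:2]/p[2]).round(1)
print("lid corner exp top-near",px(412,-142,60),px(524,-142,60),px(412,-142,52),px(412,-142,0))
u=px(465,-142,60).astype(int); print("col",u,[(r,im[r,u[0]].tolist()) for r in range(u[1]-6,u[1]+14)])
print("knob exp",px(442,0,95)); u=px(442,0,90).astype(int); print(im[u[1]-4:u[1]+8:2,u[0]].tolist())
t,K,C=shot("top"); 
for b in brackets(t,K,C,12): print(*b[:3],b[5:])
T,o=tool(); print(o['t'],T[:3,3].round(1))
```

```text
lid corner exp top-near [283.9 219.1] [315.1 218.1] [283.9 221. ] [283.9 233.4]
col [298 218] [(212, [185, 234, 243]), (213, [186, 234, 243]), (214, [185, 234, 243]), (215, [184, 234, 243]), (216, [185, 234, 244]), (217, [182, 232, 244]), (218, [161, 216, 233]), (219, [126, 169, 191]), (220, [125, 166, 186]), (221, [109, 144, 162]), (222, [100, 133, 150]), (223, [99, 132, 150]), (224, [101, 134, 152]), (225, [104, 138, 157]), (226, [107, 142, 161]), (227, [105, 140, 158]), (228, [105, 140, 157]), (229, [104, 139, 156]), (230, [103, 136, 154]), (231, [95, 126, 142])]
knob exp [289.5 192.5]
[[72, 88, 99], [42, 40, 40], [27, 25, 25], [41, 50, 56], [52, 67, 75], [33, 37, 40]]
Z [-212.6 -457.1] -2.9 (68.1, 65.0, 0.26, [396.0, 402.0])
U [ 291.1 -227.1] -84.3 (89.7, 35.6, 0.87, [322.0, 245.0])
L [ 446.6 -433.4] 14.5 (81.4, 37.7, 0.58, [382.0, 202.0])
55.6 [445.6 264.5 206.6]
```

The lid's near edge (row 218) and the knob sit where a shut lid puts them. The white block has not moved and no L or U is left on the bench. Handing in.

```bash
python3 -c "
from bench import ctrl
print(ctrl.job_done())"
```

```text
the job is handed in; nothing more can be done
None
```

All three L and all three U brackets lie flat in the compartments behind their samples and the lid is fully shut; one L slipped and was re-placed, a wrong-way move bumped the case rim (about 67 N) and nudged the open lid back, and the job was handed in at about 56 s.

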